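# Fetch the vial from behind the bottles

### The arm

A 6-joint arm with a two-finger parallel gripper is mounted at the origin on the work surface. World frame = base frame: x ahead of the robot, y to its left, z up, the work surface at z = 0. Lengths are in m, angles in rad, forces in N, time in s.
With the tool pointing down it reaches from about 0.4 to 0.825 m from the base axis. Payload 7 kg.
Tool frame: the origin (TCP) lies midway between the tips of the shut fingers; the grasp point (between the pads) lies 19 mm behind it; z points along the fingers, y is the direction in which the jaws open and shut (so a half turn about z gives the same grasp; the last joint's range is limited). The gripper opens to 88 mm and grips with 3 to 60 N. Pads are 19 mm wide; open, the fingers measure 130 mm over their backs; the gripper's body (78 mm by 193 mm) begins 47 mm behind the grasp point.
Start: joints at [-0.866, 0.359, 0.012, 0, -1.224, -0.288], TCP at [0.273, -0.617, 0.227] pointing down, gripper open.
Joint ranges: [-3.07, 3.07], [-1.43, 2.12], [-1.02, 1.25], [-3.03, 1.67], [-3.05, -0], [-3.03, 3.03]. Speed limits (rad/s): [2.39, 2.39, 3.01, 3.14, 3.14, 3.14].

### API

Orientations are given as a unit quaternion [x, y, z, w].
In Python, from workcell import sensors, cams, r gives the robot as it stands. The module is installed in compiled form; this text tells all that it offers.
- The arm moves only by the shell command python3 -m jog 'ROWS' [FORCE]. ROWS is JSON, a list of rows, each a list of 7 numbers: the shift along the tool's x, y, z in mm, then the turn, a rotation vector about the tool's x, y, z in rad, then the finger opening in mm, from 0 to 87.6. A call has 1 to 20 rows; each row shifts and turns the pose as measured when the row begins, along the tool's axes as they then stand; what a row does not reach is not made up. A row lasts 1/10 s, in which the tool goes at most 50 mm and 8.59 degrees, less where a joint would pass 70% of its speed; a pose out of reach is approached as far as the arm can. A call with a gripper value outside its range is refused whole. The fingers move at their own pace and stop on an object; FORCE is the grip in N (left out, the last holds). Time passes only in rows, so rows that do not move let the fingers close. It gives the time, the measured TCP pose, the force and the opening at its end, in the units of the state.
- sensors.get_obs(): the state, without advancing time (a new reading comes with each control period).
- cams.grab_frame(name): name is "side" or "top"; returns a dict with "img" (480x640x3 uint8, red, green, blue), "intrinsics" (3x3 intrinsics, pixels), "D" ([k1, k2, p1, p2, k3] as OpenCV has them; the pictures are not rectified), "extrinsics" (4x4, takes a point from world to camera coordinates). Camera axes: x right, y down, z forward; pixel columns grow to the right and rows downward; lengths in m; the calibration is good to about 2 mm. A picture is of the moment at which its call begins. There is no depth.
- r.finish_job(): hands the job in, once; it reports no verdict.
The state is a dict: "clock": time; "joints": joint angles; "qvel": joint speeds; "joint_efforts": joint torques, N m; "eef_pos": TCP position; "tcp_rot": TCP orientation; "wrist_force": force on the tool from outside, world axes, zero at the start; "moment": the same for the moment, N m; "gripper_width": finger opening in m.
Only numpy, scipy, OpenCV 4.12 (cv2) and the standard library are available. Lean on these libraries where they do the work, as an engineer would, in place of code of your own. Each camera call takes 0.05 s, during which the arm holds its last target.

### The job

Take the three tall bottles out of the front row of the grey supply rack and stand them all on the steel side tray; then fetch the small amber vial from the rack's rear row and stand it upright in the round cup of the practice station. Only after that, put each bottle back upright on the very place in the rack where it stood at the start. Leave the ointment jar and the dose cup in the rear row where they are, and knock nothing over.

Things in the scene. Friction and masses are not known exactly. Their poses are not given: they have to be found in the camera images.
- rack: Fixed grey tray 160 (x) by 270 (y) mm, floor 6 mm up, rim 5 mm wide, 14 mm high, turned up to 15 degrees. Origin: centre of underside; x from front row to rear row. Six dark round floor marks: front row x=-32, y=-78, 0, 78 mm (60 wide, a bottle on each); rear row x=+26, same y (48 wide, low items). Things stand within 2 mm of mark centres; which thing stands on which mark of its row varies.
- side_tray: Empty shallow steel tray, fixed, 240 (x) by 130 (y) mm, to the left or the right of the rack: the side area for the bottles, which may stand anywhere inside it. Walls 4 mm thick, rim 12 mm and floor 4 mm above the table. Origin at the centre of its underside, x along its long side.
- station: Practice station, fixed, on the other side of the rack: white board 240 (x) by 130 (y) mm, 8 mm thick, with a small black round cup at its near end and a skin-coloured injection pad on a black foot (100 mm across, top 38 mm above the table) centred at x = +58 mm. Origin at the centre of the board's underside, x along its long side, away from the robot.
- cup (a point): Centre of the floor of the station's vial cup, 9 mm above the table, at x = -60 mm on the board. The cup is a black ring, 46 mm wide inside, 58 mm outside; its rim is 7 mm above this floor point (16 mm above the table). The vial stands in it.
- pill_bottle: Loose round amber bottle with a wide white cap of the same width: 48 mm across, 112 mm tall (cap = top 30 mm), about 130 g. Origin at the centre of its underside, z up.
- square_bottle: Loose white bottle of square section 42 by 42 mm, body 104 mm tall with a 28 mm wide, 14 mm high round grey cap on it (118 mm in all), about 150 g. Origin at the centre of its underside, z up, x and y across its flat sides; at the start its sides are within about 6 degrees of the rack's.
- slim_bottle: Loose slim round clear bottle with a long grey cap of the same width: 34 mm across, 128 mm tall (cap = top 40 mm), about 100 g. Origin at the centre of its underside, z up.
- vial: The wanted thing: loose small amber glass vial, straight body 26 mm across and 38 mm tall, then a 16 mm neck and a 20 mm steel cap, 50 mm tall in all, about 40 g. Origin at the centre of its underside, z up. It stands on one of the three rear places.
- ointment_jar: Bystander: low white jar with an aluminium lid, 42 mm across, 30 mm tall, loose, on one of the rear places. Origin at the centre of its underside.
- dose_cup: Bystander: small open steel cup, 38 mm across the rim, 32 mm tall, loose, on one of the rear places. Origin at the centre of its underside.
There are look-alikes about, which are no part of the job. Leave any pink or yellow look-alike of the pill_bottle alone.

How it is judged:
On the way, in this order (a step that is already met when the one before it is completed fails the run):
1. all three bottles stand released on the side tray, the vial still in its place (x of pill_bottle in the frame of side_tray between -0.11 and 0.11 m and y of pill_bottle in the frame of side_tray between -0.055 and 0.055 m and z of pill_bottle in the frame of side_tray between -0.002 and 0.009 m and contact force between the fingers and pill_bottle below 0.2 N and linear speed of each of pill_bottle, square_bottle, slim_bottle below 0.02 m/s and angle between each of pill_bottle, square_bottle, slim_bottle's own z axis and vertical below 0.1 rad and x of square_bottle in the frame of side_tray between -0.11 and 0.11 m and y of square_bottle in the frame of side_tray between -0.055 and 0.055 m and z of square_bottle in the frame of side_tray between -0.002 and 0.009 m and contact force between the fingers and square_bottle below 0.2 N and x of slim_bottle in the frame of side_tray between -0.11 and 0.11 m and y of slim_bottle in the frame of side_tray between -0.055 and 0.055 m and z of slim_bottle in the frame of side_tray between -0.002 and 0.009 m and contact force between the fingers and slim_bottle below 0.2 N and distance of vial from where it was at the start of the episode below 0.015 m), for 0.2 s.
2. the vial stands released in the station's cup, the bottles still on the side tray (horizontal distance between vial and cup below 0.013 m and z of vial in the frame of cup between -0.004 and 0.004 m and contact force between the fingers and vial below 0.2 N and linear speed of each of vial, pill_bottle, square_bottle, slim_bottle below 0.02 m/s and angle between each of vial, pill_bottle, square_bottle, slim_bottle's own z axis and vertical below 0.1 rad and x of pill_bottle in the frame of side_tray between -0.11 and 0.11 m and y of pill_bottle in the frame of side_tray between -0.055 and 0.055 m and z of pill_bottle in the frame of side_tray between -0.002 and 0.009 m and contact force between the fingers and pill_bottle below 0.2 N and x of square_bottle in the frame of side_tray between -0.11 and 0.11 m and y of square_bottle in the frame of side_tray between -0.055 and 0.055 m and z of square_bottle in the frame of side_tray between -0.002 and 0.009 m and contact force between the fingers and square_bottle below 0.2 N and x of slim_bottle in the frame of side_tray between -0.11 and 0.11 m and y of slim_bottle in the frame of side_tray between -0.055 and 0.055 m and z of slim_bottle in the frame of side_tray between -0.002 and 0.009 m and contact force between the fingers and slim_bottle below 0.2 N), for 0.2 s.
At the end, for the whole second after the job is handed in: Each bottle stands upright, released and at rest within 15 mm of where it stood at the start; the vial stands upright, released, on the floor of the station's cup (within 13 mm of its centre); the ointment jar and the dose cup are within 15 mm of where they stood (distance of each of pill_bottle, square_bottle, slim_bottle, ointment_jar, dose_cup from where it was at the start of the episode below 0.015 m and contact force between the fingers and pill_bottle below 0.2 N and linear speed of each of pill_bottle, square_bottle, slim_bottle, vial below 0.02 m/s and angle between each of pill_bottle, square_bottle, slim_bottle, vial's own z axis and vertical below 0.1 rad and contact force between the fingers and square_bottle below 0.2 N and contact force between the fingers and slim_bottle below 0.2 N and horizontal distance between vial and cup below 0.013 m and z of vial in the frame of cup between -0.004 and 0.004 m and contact force between the fingers and vial below 0.2 N); the robot touches nothing.
It fails at once if the ointment jar or the dose cup is shifted by more than 15 mm or tipped over (distance of any of ointment_jar, dose_cup from where it was at the start of the episode above 0.015 m or angle between any of ointment_jar, dose_cup's own z axis and vertical above 0.5 rad).
It fails at once if a bottle or the vial is knocked over (angle between any of pill_bottle, square_bottle, slim_bottle, vial's own z axis and vertical above 1 rad).
It also fails if it takes over 152 s, if anything falls off the work surface, if the arm or the gripper's body presses on something with over 40 N, if the wrist force passes 120 N, or if a joint passes its speed limit or range.

## Working session

There is one attempt and no reset: what is moved stays moved. The work goes in short steps, Python scripts to look and compute and a shell command to move; the robot and the scene stay as the last step left them, time stands still between calls to the robot, and variables do not carry over. Pictures are saved under pics/ and viewed, and the job is handed in when it is done.

```bash
mkdir -p pics; ls; python3 - <<'E'
from workcell import sensors,cams,r
import cv2,numpy as np
o=sensors.get_obs();print(o)
for n in("side","top"):
    f=cams.grab_frame(n);cv2.imwrite(f"pics/{n}0.png",f["img"][:,:,::-1])
    np.savez(f"{n}0.npz",img=f["img"],K=f["intrinsics"],D=f["D"],E=f["extrinsics"])
    print(n,f["intrinsics"],f["D"],f["extrinsics"])
E
```

```text
pics
{'clock': 0.0, 'joints': array([-8.65873168e-01,  3.59341425e-01,  1.10662297e-02, -3.60637220e-04,
       -1.22409427e+00, -2.88086743e-01]), 'qvel': array([-2.63800474e-05,  2.17762128e-04,  1.93374333e-03, -1.09580522e-04,
        2.33867424e-04,  3.52439588e-05]), 'joint_efforts': array([ 2.88853098e-04, -5.82727432e+01,  2.93063396e+01,  6.99750647e+00,
        7.05208411e-03, -1.69954874e-04]), 'eef_pos': array([ 0.27306038, -0.61676934,  0.2256534 ]), 'tcp_rot': array([-2.06852454e-01,  9.78371818e-01,  7.72352704e-04, -2.25615737e-04]), 'wrist_force': array([-0.12534095,  0.39196503,  0.33137349]), 'moment': array([-0.0143426 , -0.02039693,  0.06485013]), 'gripper_width': 0.08779428079482769}
side [[459.22013712   0.         313.75402612]
 [  0.         459.22013712 240.92154961]
 [  0.           0.           1.        ]] [-0.00923788  0.          0.          0.          0.        ] [[ 0.75680965 -0.65337921  0.01829677 -0.44879324]
 [-0.39377489 -0.47809487 -0.78509021  0.27297964]
 [ 0.52170921  0.58695903 -0.61911114  0.57823184]
 [ 0.          0.          0.          1.        ]]
top [[566.36777838   0.         333.29013274]
 [  0.         566.36777838 240.83947627]
 [  0.           0.           1.        ]] [-0.03134928  0.          0.          0.          0.        ] [[ 0.0193124  -0.99938365  0.02931463 -0.02599269]
 [-0.98927446 -0.02334656 -0.14419079  0.58629182]
 [ 0.14478631 -0.02621554 -0.9891156   0.97761867]
 [ 0.          0.          0.          1.        ]]
```

View pics/top0.png

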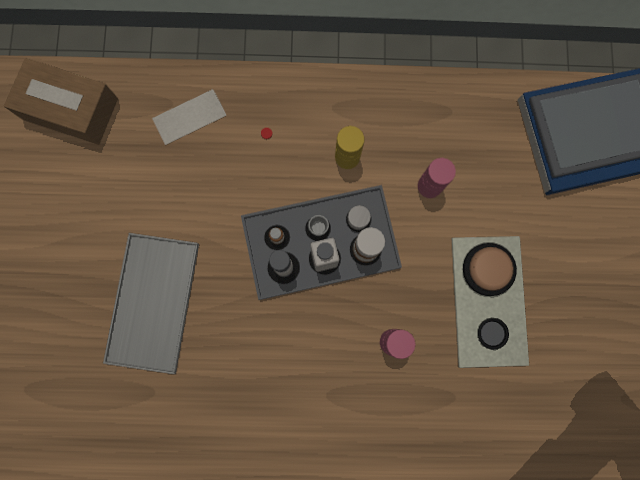

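View pics/side0.png

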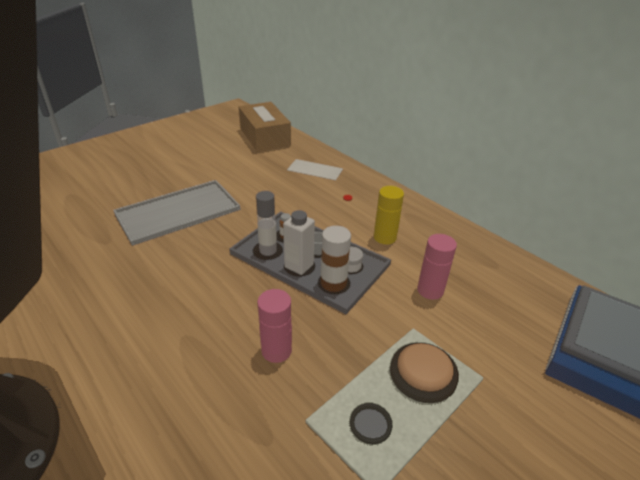

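The top view shows the rack at about (320,243). The slim bottle is at (282,264), the square bottle at (325,255) and the pill bottle at (369,246). Behind them are the vial (276,236), the dose cup (318,226) and the jar (359,217). The side tray is on the left at (152,304). The station is on the right, with its cup at (493,334). A pink look-alike stands at (400,345).

```bash
cat > h.py <<'E'
import numpy as np,cv2
from scipy.spatial.transform import Rotation as R
def load(n):
    d=np.load(n+".npz");return {k:d[k] for k in d.files}
def w(f,px,z):
    px=np.array(px,float).reshape(-1,1,2)
    u=cv2.undistortPoints(px,f["K"],f["D"]).reshape(-1,2)
    E=f["E"];d=np.c_[u,np.ones(len(u))]@E[:3,:3];c=-E[:3,:3].T@E[:3,3]
    return c+d*((z-c[2])/d[:,2])[:,None]
def proj(f,P):
    E=f["E"];return cv2.projectPoints(np.array(P,float).reshape(-1,1,3),cv2.Rodrigues(E[:3,:3])[0],E[:3,3],f["K"],f["D"])[0].reshape(-1,2)
E
python3 - <<'E'
from h import *
t=load("top0");s=load("side0")
c=cv2.resize(t["img"][180:305,235:405],None,fx=4.7,fy=4.7,interpolation=cv2.INTER_CUBIC)
cv2.imwrite("pics/tz.png",np.clip(c[:,:,::-1].astype(float)*1.6,0,255))
c=cv2.resize(s["img"][180:310,225:395],None,fx=4.6,fy=4.6,interpolation=cv2.INTER_CUBIC)
cv2.imwrite("pics/sz.png",c[:,:,::-1])
E
```

```text
[ WARN:0@0.859] global loadsave.cpp:1063 imwrite_ Unsupported depth image for selected encoder is fallbacked to CV_8U.
```

View pics/tz.png

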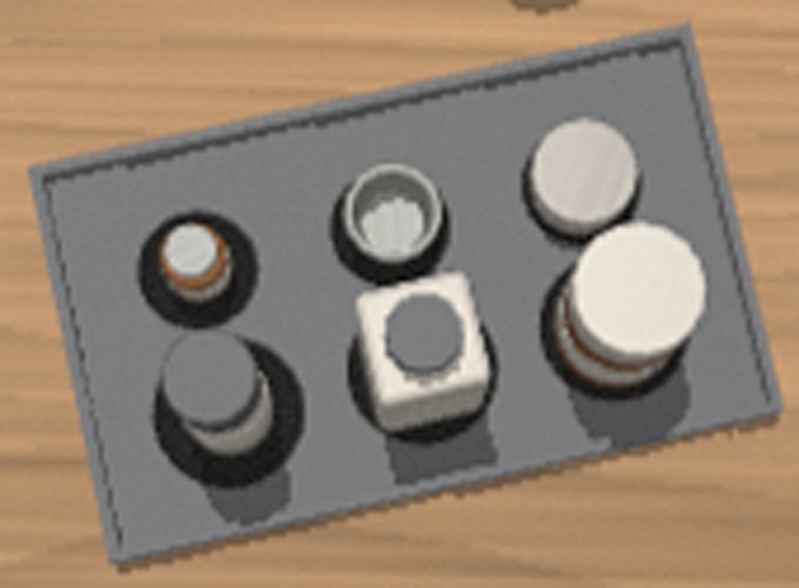

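View pics/sz.png

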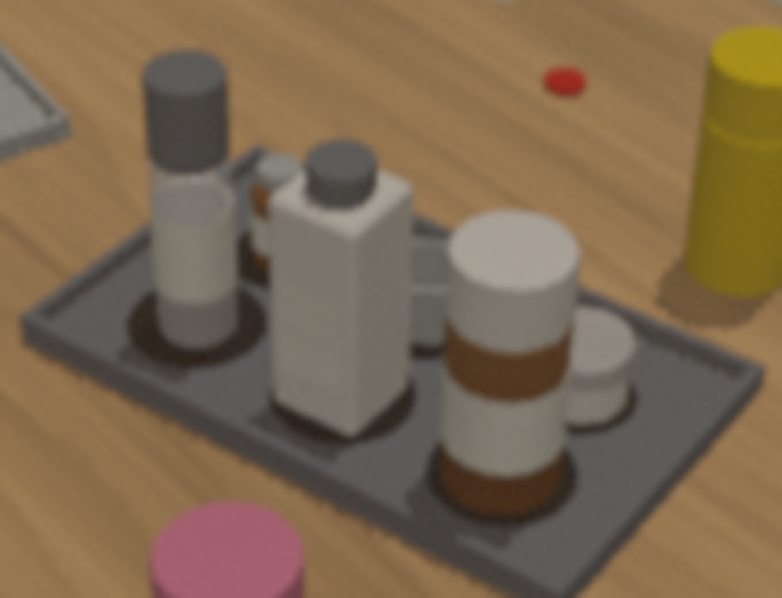

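```bash
python3 - <<'E'
from h import *
np.set_printoptions(precision=4,suppress=True)
t=load("top0");s=load("side0")
T=lambda p:(np.array(p,float)+.5)/4.7-.5+[235,180]
S=lambda p:(np.array(p,float)+.5)/4.6-.5+[225,180]
rc=w(t,T([(30,170),(688,26),(780,415),(118,562)]),.014)
rs=w(s,S([(255,148),(763,372),(22,325)]),.014)
print("rack top",rc,"\nside",rs)
# rack fit: local corners rl(+80,+135),rr(80,-135),fr(-80,-135),fl(-80,135)
L=np.array([(.08,.135),(.08,-.135),(-.08,-.135),(-.08,.135)])
def fit(L,W):
    a=L-L.mean(0);b=W-W.mean(0)
    th=np.arctan2((a[:,0]*b[:,1]-a[:,1]*b[:,0]).sum(),(a*b).sum())
    c,s_=np.cos(th),np.sin(th);M=np.array([[c,-s_],[s_,c]])
    o=W.mean(0)-M@L.mean(0);return M,o,th,np.linalg.norm(L@M.T+o-W,axis=1)
M,o,th,e=fit(L,rc[:,:2]);print("rack",o,np.degrees(th),e)
M2,o2,th2,e2=fit(L[[0,1,3]],rs[:,:2]);print("rack side",o2,np.degrees(th2),e2)
for n,l in dict(slim=(-.032,.078),sq=(-.032,0),pill=(-.032,-.078),vial=(.026,.078),dose=(.026,0),jar=(.026,-.078)).items(): print(n,M@l+o)
for n,p,z in [("slim",(210,380),.134),("sq",(425,333),.124),("pill",(640,292),.118),("vial",(192,250),.056),("dose",(393,212),.038),("jar",(584,172),.036)]:
    print("T",n,w(t,T([p]),z)[0])
for n,p,z in [("slim",(185,74),.134),("sq",(341,165),.124),("pill",(513,250),.118),("vial",(279,170),.056)]:
    print("S",n,w(s,S([p]),z)[0])
c=cv2.resize(t["img"][225:385,95:210],None,fx=3.7,fy=3.7,interpolation=cv2.INTER_CUBIC);d=cv2.resize(t["img"][225:385,445:540],None,fx=3.7,fy=3.7,interpolation=cv2.INTER_CUBIC)
cv2.imwrite("pics/tt.png",np.hstack([c,d])[:,:,::-1]);print(c.shape)
E
```

```text
rack top [[ 0.6339  0.1583  0.014 ]
 [ 0.6992 -0.1021  0.014 ]
 [ 0.5433 -0.1395  0.014 ]
 [ 0.4805  0.1177  0.014 ]] 
side [[ 0.6331  0.1583  0.014 ]
 [ 0.6962 -0.1032  0.014 ]
 [ 0.4779  0.1166  0.014 ]]
rack [0.5892 0.0086] 13.966892947901995 [0.0007 0.001  0.0024 0.0029]
rack side [0.5875 0.0071] 14.059807045658133 [0.0011 0.002  0.0022]
slim [0.5394 0.0766]
sq [0.5582 0.0009]
pill [ 0.577  -0.0748]
vial [0.5956 0.0906]
dose [0.6145 0.0149]
jar [ 0.6333 -0.0608]
T slim [0.5391 0.0763 0.134 ]
T sq [0.5585 0.0021 0.124 ]
T pill [ 0.5757 -0.0741  0.118 ]
T vial [0.5968 0.09   0.056 ]
T dose [0.6164 0.0144 0.038 ]
T jar [ 0.6343 -0.0595  0.036 ]
S slim [0.5395 0.0758 0.134 ]
S sq [0.5565 0.0008 0.124 ]
S pill [ 0.5761 -0.0731  0.118 ]
S vial [0.5948 0.0897 0.056 ]
(592, 426, 3)
```

View pics/tt.png

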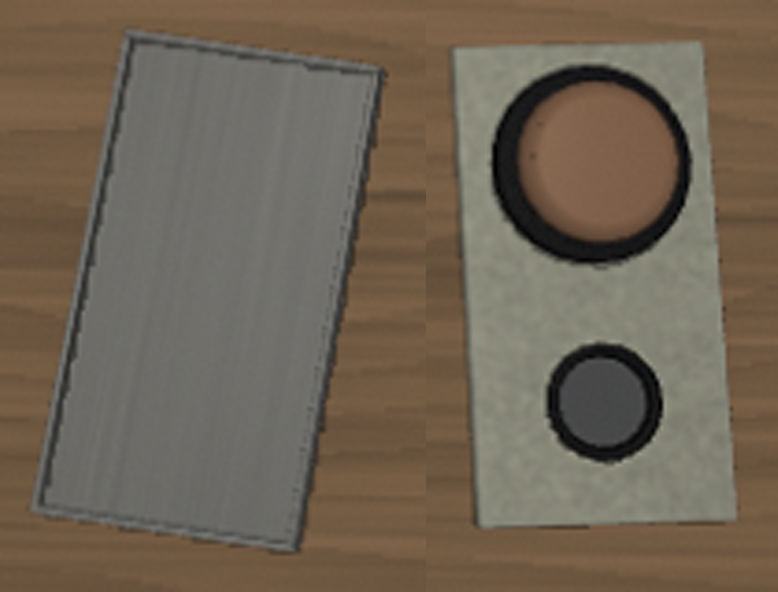

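```bash
cat >> h.py <<'E'
np.set_printoptions(precision=4,suppress=True)
def fit(L,W):
    a=L-L.mean(0);b=W-W.mean(0)
    th=np.arctan2((a[:,0]*b[:,1]-a[:,1]*b[:,0]).sum(),(a*b).sum())
    c,s_=np.cos(th),np.sin(th);M=np.array([[c,-s_],[s_,c]])
    o=W.mean(0)-M@L.mean(0);return M,o,th,np.linalg.norm(L@M.T+o-W,axis=1)
def go(x,y,z,yaw):
    "how far to (x,y,z), tool y axis at yaw deg (mod 180), tool down: full tool-frame shift (mm) if done before the turn; turn rv"
    from workcell import sensors
    o=sensors.get_obs();Rt=R.from_quat(o["tcp_rot"]);m=Rt.as_matrix()
    d=m.T@(np.array([x,y,z])-o["eef_pos"])*1e3
    cur=np.degrees(np.arctan2(m[1,1],m[0,1]));dy=(yaw-cur+90)%180-90
    yw=np.radians(cur+dy);Y=np.array([np.cos(yw),np.sin(yw),0]);Z=np.array([0,0,-1.]);
    G=np.c_[np.cross(Y,Z),Y,Z];rv=R.from_matrix(m.T@G).as_rotvec()
    d2=G.T@(np.array([x,y,z])-o["eef_pos"])*1e3
    print("t",round(o["clock"],2),"pos",o["eef_pos"],"yaw",round(cur,2),"w",round(o["gripper_width"]*1e3,1),"F",o["wrist_force"].round(1),"j",o["joints"].round(2))
    print("  shift now",d.round(1),"turn",rv.round(3),"shift after turn",d2.round(1))
E
python3 - <<'E'
from h import *
t=load("top0")
C=lambda p,ox:(np.array(p,float)+.5-[0 if ox==95 else 426,0])/3.7-.5+[ox,225]
L=np.array([(.12,.065),(.12,-.065),(-.12,-.065),(-.12,.065)])
for n,ox,z,P in [("tray",95,.012,[(126,30),(383,68),(297,551),(34,511)]),("station",445,.008,[(453,47),(702,42),(737,520),(479,527)])]:
    W=w(t,C(P,ox),z)[:,:2];M,o,th,e=fit(L,W);print(n,W,o,np.degrees(th),e)
    if n=="tray":
        for x in(-.07,0,.07):print("slot",x,M@[x,0]+o)
    else: print("cup from board",M@[-.06,0]+o)
print("cup ring top",w(t,C([(604.5,403)],445),.016), "pink",w(t,[(401,344)],.112),w(t,[(441,172)],.112))
go(.5393,.0762,.2,14)
E
```

```text
tray [[0.5974 0.3644]
 [0.5813 0.2352]
 [0.3447 0.2645]
 [0.3609 0.3926]] [0.4711 0.3142] -6.980427407537399 [0.0007 0.001  0.0007 0.0012]
slot -0.07 [0.4016 0.3227]
slot 0 [0.4711 0.3142]
slot 0.07 [0.5406 0.3057]
station [[ 0.6037 -0.2373]
 [ 0.6094 -0.3659]
 [ 0.3699 -0.3772]
 [ 0.3648 -0.2479]] [ 0.487  -0.3071] 2.5697898304833746 [0.0006 0.0008 0.0002 0.0007]
cup from board [ 0.427  -0.3098]
cup ring top [[ 0.4263 -0.3091  0.016 ]] pink [[ 0.408  -0.1262  0.112 ]] [[ 0.7007 -0.1947  0.112 ]]
t 0.1 pos [ 0.2731 -0.6168  0.2257] yaw 113.87 w 87.7 F [-1.   1.2  0. ] j [-0.87  0.36  0.01 -0.   -1.22 -0.29]
  shift now [-523.9  526.    26.4] turn [ 0.001  0.001 -1.399] shift after turn [-608.  -426.    25.7]
```

```bash
python3 -m jog '[[-33,33,0,0,0,0,60],[-33,33,0,0,0,0,60],[-33,33,0,0,0,0,60],[-33,33,0,0,0,0,60],[-33,33,0,0,0,0,60],[-33,33,0,0,0,0,60],[-33,33,0,0,0,0,60],[-33,33,0,0,0,0,60],[-33,33,0,0,0,0,60],[-33,33,0,0,0,0,60],[-33,33,0,0,0,0,60],[-33,33,0,0,0,0,60],[-33,33,0,0,0,0,60],[-33,33,0,0,0,0,60],[-33,33,0,0,0,0,60]]' 15
python3 -c "
from h import *
go(.5393,.0762,.2,14)"
python3 -m jog '[[0,0,0,0,0,-0.14,60],[0,0,0,0,0,-0.14,60],[0,0,0,0,0,-0.14,60],[0,0,0,0,0,-0.14,60],[0,0,0,0,0,-0.14,60],[0,0,0,0,0,-0.14,60],[0,0,0,0,0,-0.14,60],[0,0,0,0,0,-0.14,60],[0,0,0,0,0,-0.14,60],[0,0,0,0,0,-0.14,60]]'
python3 -c "
from h import *
go(.5393,.0762,.2,14)"
```

```text
clock: 1.6
eef_pos: [0.5295, 0.0574, 0.2223]
tcp_rot: [-0.203, 0.979, 0.004, -0.002]
wrist_force: [1.2, -0.4, 0.6]
gripper_width: 0.06
t 1.6 pos [0.5295 0.0574 0.2223] yaw 113.39 w 60.0 F [ 1.2 -0.4  0.6] j [ 0.47  0.13 -0.3  -0.01 -1.14 -1.63]
  shift now [-16.5  13.2  22.4] turn [ 0.009  0.004 -1.407] shift after turn [-15.9 -14.   22.3]
clock: 2.6
eef_pos: [0.5287, 0.0644, 0.2175]
tcp_rot: [0.804, -0.594, -0.007, 0.002]
wrist_force: [-0.1, -0.8, -0.1]
gripper_width: 0.0602
t 2.6 pos [0.5287 0.0644 0.2175] yaw -162.94 w 60.2 F [-0.1 -0.8 -0.1] j [ 0.48  0.14 -0.3  -0.01 -1.14 -0.18]
  shift now [ -8.1 -13.8  17.5] turn [0.012 0.009 0.053] shift after turn [ -8.9 -13.1  17.5]
```

```bash
python3 -m jog '[[-9,-13,17,0.012,0.009,0.053,52],[0,0,40,0,0,0,52],[0,0,0,0,0,0,52]]'
python3 -c "
from h import *
go(.5393,.0762,.075,14)"
```

```text
clock: 2.9
eef_pos: [0.5386, 0.0772, 0.1595]
tcp_rot: [0.79, -0.613, 0.0, -0.0]
wrist_force: [0.3, -0.7, -0.4]
gripper_width: 0.0522
t 2.9 pos [0.5386 0.0772 0.1595] yaw -165.64 w 52.2 F [ 0.3 -0.7 -0.4] j [ 0.5   0.2  -0.37  0.   -1.   -0.25]
  shift now [ 1.1 -0.4 84.5] turn [-0.001 -0.     0.006] shift after turn [ 1.1 -0.5 84.5]
```

```bash
python3 -m jog '[[1,0,22,0,0,0.006,52],[0,0,22,0,0,0,52],[0,0,22,0,0,0,52],[0,0,16,0,0,0,52],[0,0,2,0,0,0,52]]'
python3 -c "
from h import *
go(.5393,.0762,.075,14)"
python3 -m jog '[[0,0,0,0,0,0,40],[0,0,0,0,0,0,20],[0,0,0,0,0,0,20],[0,0,0,0,0,0,20],[0,0,0,0,0,0,20],[0,0,0,0,0,0,20]]' 15
python3 -c "
from h import *
go(.5393,.0762,.075,14)"
```

```text
clock: 3.4
eef_pos: [0.5424, 0.0766, 0.0797]
tcp_rot: [0.788, -0.615, 0.002, -0.002]
wrist_force: [-0.0, -0.8, 0.8]
gripper_width: 0.0523
t 3.4 pos [0.5424 0.0766 0.0797] yaw -165.92 w 52.3 F [-0.  -0.8  0.8] j [ 0.5   0.29 -0.46  0.   -0.81 -0.26]
  shift now [-0.4  3.1  4.7] turn [-0.006 -0.002  0.001] shift after turn [-0.4  3.1  4.7]
clock: 4.0
eef_pos: [0.5448, 0.0774, 0.0849]
tcp_rot: [0.789, -0.615, 0.004, -0.004]
wrist_force: [-0.4, 0.6, -1.9]
gripper_width: 0.034
t 4.0 pos [0.5448 0.0774 0.0849] yaw -165.9 w 34.0 F [-0.4  0.6 -1.9] j [ 0.5   0.29 -0.46  0.01 -0.82 -0.26]
  shift now [-0.2  5.7  9.8] turn [-0.011 -0.001  0.002] shift after turn [-0.2  5.6  9.9]
```

```bash
python3 -m jog '[[0,0,-20,-0.01,0,0,20],[0,0,-30,0,0,0,20],[0,0,-30,0,0,0,20]]'
python3 -m jog '[[0,0,0,0,0,0,20]]'; python3 -m jog '[[0,0,0,0,0,0,20]]'; python3 -m jog '[[0,0,0,0,0,0,20]]'; 
python3 - <<'E'
from h import *
go(.5406,.3057,.165,83)
from workcell import cams
for n in("side","top"):
    f=cams.grab_frame(n)
    np.savez(f"{n}1.npz",img=f["img"],K=f["intrinsics"],D=f["D"],E=f["extrinsics"])
cv2.imwrite("pics/side1.png",load("side1")["img"][:,:,::-1])
E
```

```text
clock: 4.3
eef_pos: [0.5411, 0.0761, 0.1625]
tcp_rot: [0.788, -0.615, -0.002, 0.005]
wrist_force: [0.6, 0.4, -2.6]
gripper_width: 0.0342
clock: 4.4
eef_pos: [0.5434, 0.0768, 0.1666]
tcp_rot: [0.788, -0.615, -0.0, 0.002]
wrist_force: [1.3, 0.4, -1.3]
gripper_width: 0.0339
clock: 4.5
eef_pos: [0.5432, 0.0769, 0.1667]
tcp_rot: [0.788, -0.615, -0.0, 0.001]
wrist_force: [0.2, 0.1, -1.5]
gripper_width: 0.0337
clock: 4.6
eef_pos: [0.543, 0.0769, 0.1664]
tcp_rot: [0.788, -0.615, -0.0, 0.001]
wrist_force: [-0.1, -0.7, -1.9]
gripper_width: 0.0335
t 4.6 pos [0.543  0.0769 0.1664] yaw -165.93 w 33.5 F [-0.1 -0.7 -1.9] j [ 0.5   0.2  -0.35  0.   -1.02 -0.25]
  shift now [-222.6  -53.3    1. ] turn [ 0.003  0.    -1.203] shift after turn [ -30.3 -226.8    1.4]
```

View pics/side1.png

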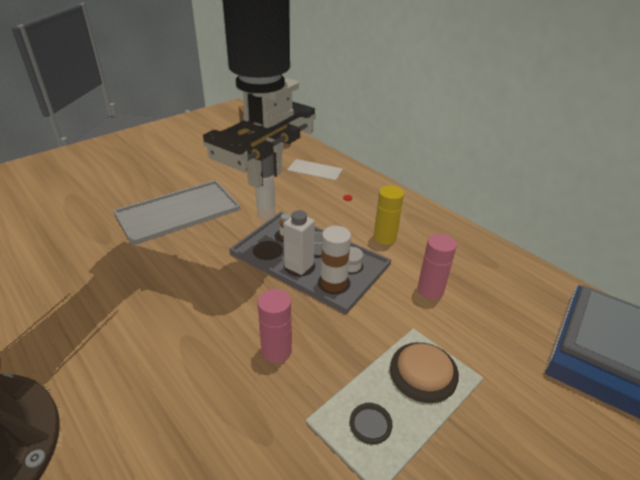

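The slim bottle hangs upright in the fingers, with its bottom at about (266,217). Its mark is empty and the others stand. I'll carry it to the tray.

```bash
python3 -m jog '[[-30,-7,0,0,0,0,20],[-34,-8,0,0,0,0,20],[-34,-8,0,0,0,0,20],[-34,-8,0,0,0,0,20],[-34,-8,0,0,0,0,20],[-30,-8,0,0,0,0,20],[-15,-5,0,0,0,0,20],[0,0,0,0,0,-0.1,20],[0,0,0,0,0,-0.14,20],[0,0,0,0,0,-0.14,20],[0,0,0,0,0,-0.14,20],[0,0,0,0,0,-0.14,20],[0,0,0,0,0,-0.14,20],[0,0,0,0,0,-0.14,20],[0,0,0,0,0,-0.14,20],[0,0,0,0,0,-0.1,20],[0,0,0,0,0,0,20]]'
python3 -c "
from h import *
go(.5406,.3057,.1,83)"
```

```text
clock: 6.4
eef_pos: [0.5358, 0.2946, 0.1469]
tcp_rot: [0.999, -0.051, -0.013, 0.012]
wrist_force: [0.9, -0.1, -1.4]
gripper_width: 0.0339
t 6.4 pos [0.5358 0.2946 0.1469] yaw -95.81 w 33.9 F [ 0.9 -0.1 -1.4] j [ 0.82  0.34 -0.21 -0.   -1.06  0.65]
  shift now [  4.8 -12.7  46.5] turn [0.025 0.024 0.02 ] shift after turn [  3.4 -11.6  46.9]
```

```bash
python3 -m jog '[[4,-12,10,0.025,0.024,0.02,20],[0,0,15,0,0,0,20],[0,0,10,0,0,0,20],[0,0,0,0,0,0,20]]'
python3 -c "
from h import *
go(.5406,.3057,.085,83)"
```

```text
clock: 6.8
eef_pos: [0.5407, 0.3046, 0.1088]
tcp_rot: [0.998, -0.067, -0.001, 0.001]
wrist_force: [0.2, 0.5, -0.6]
gripper_width: 0.0339
t 6.8 pos [0.5407 0.3046 0.1088] yaw -97.73 w 33.9 F [ 0.2  0.5 -0.6] j [ 0.83  0.37 -0.26  0.   -0.94  0.61]
  shift now [-0.2 -1.1 23.8] turn [ 0.002  0.001 -0.013] shift after turn [-0.2 -1.1 23.8]
```

```bash
python3 -m jog '[[0,-1,12,0.002,0.001,-0.013,20],[0,0,8,0,0,0,20],[0,0,3,0,0,0,20],[0,0,0,0,0,0,20]]'
python3 -m jog '[[0,0,2,0,0,0,20],[0,0,1,0,0,0,20]]'
python3 -m jog '[[0,0,2,0,0,0,20],[0,0,0,0,0,0,20]]'
python3 -c "
from h import *
go(.5406,.3057,.08,83)"
```

```text
clock: 7.2
eef_pos: [0.5412, 0.3054, 0.0841]
tcp_rot: [0.998, -0.062, 0.0, 0.0]
wrist_force: [0.6, -0.2, -0.9]
gripper_width: 0.034
clock: 7.4
eef_pos: [0.5415, 0.3057, 0.0814]
tcp_rot: [0.998, -0.062, 0.0, -0.0]
wrist_force: [-0.3, 0.1, -0.6]
gripper_width: 0.0341
clock: 7.6
eef_pos: [0.5427, 0.3062, 0.0817]
tcp_rot: [0.998, -0.061, 0.002, -0.001]
wrist_force: [0.3, 0.3, -1.8]
gripper_width: 0.0339
t 7.6 pos [0.5427 0.3062 0.0817] yaw -97.0 w 33.9 F [ 0.3  0.3 -1.8] j [ 0.83  0.4  -0.29  0.   -0.88  0.62]
  shift now [-2.   0.7  1.7] turn [-0.002 -0.003 -0.   ] shift after turn [-2.   0.7  1.7]
```

```bash
python3 -m jog '[[-1,0,2,0,0,0,20]]';python3 -m jog '[[0,0,2,0,0,0,20]]'
python3 - <<'E'
from h import *
from workcell import cams
go(.5406,.3057,.08,83)
f=cams.grab_frame("side")
cv2.imwrite("pics/side2.png",cv2.resize(f["img"][100:260,90:300],None,fx=3.7,fy=3.7,interpolation=2)[:,:,::-1])
E
```

```text
clock: 7.7
eef_pos: [0.5424, 0.3067, 0.0809]
tcp_rot: [0.998, -0.061, 0.003, -0.001]
wrist_force: [-2.6, -3.7, 14.8]
gripper_width: 0.0337
clock: 7.8
eef_pos: [0.5432, 0.3068, 0.0809]
tcp_rot: [0.998, -0.06, 0.004, -0.002]
wrist_force: [-4.6, -3.5, 17.9]
gripper_width: 0.034
t 7.8 pos [0.5432 0.3068 0.0809] yaw -96.93 w 34.0 F [-4.6 -3.5 17.9] j [ 0.83  0.4  -0.29  0.   -0.87  0.62]
  shift now [-2.4  1.4  0.9] turn [-0.004 -0.007  0.001] shift after turn [-2.4  1.4  0.9]
```

View pics/side2.png

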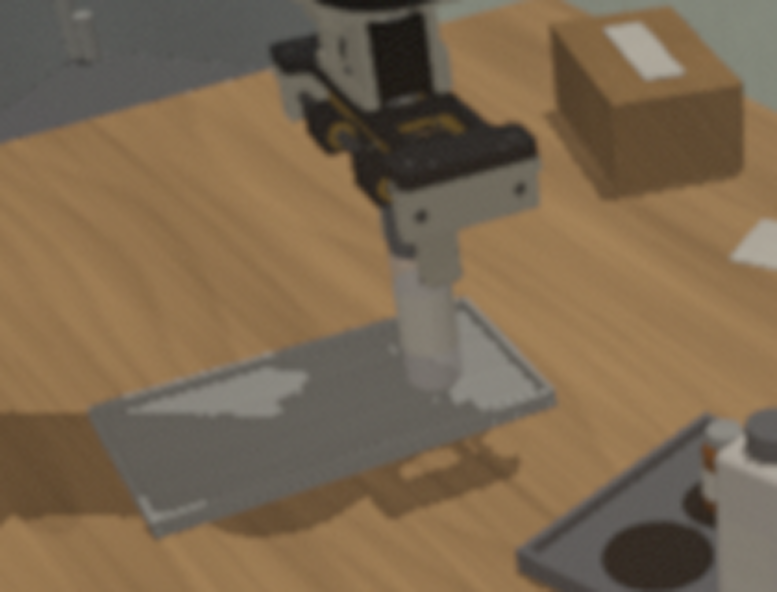

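The slim bottle is on the tray floor: the wrist reads 18 N and the bottle looks upright. I'll release it.

```bash
python3 -m jog '[[0,0,-1,0,0,0,34],[0,0,0,0,0,0,40],[0,0,0,0,0,0,46],[0,0,0,0,0,0,52],[0,0,-10,0,0,0,56],[0,0,-35,0,0,0,56],[0,0,-40,0,0,0,56],[0,0,-40,0,0,0,56],[0,0,0,0,0,0,56]]'
python3 -c "
from h import *
go(.5575,.0013,.2,14)"
```

```text
clock: 8.75
eef_pos: [0.5421, 0.3061, 0.2125]
tcp_rot: [0.998, -0.06, 0.003, -0.001]
wrist_force: [-0.1, 0.2, -0.4]
gripper_width: 0.0558
t 8.75 pos [0.5421 0.3061 0.2125] yaw -96.92 w 55.8 F [-0.1  0.2 -0.4] j [ 0.83  0.28 -0.14  0.   -1.15  0.62]
  shift now [ 51.9 300.7  12.4] turn [-0.005 -0.005  1.206] shift after turn [299.4  58.8  12.5]
```

```bash
python3 -m jog '[[0,0,0,0,0,0.14,58],[0,0,0,0,0,0.14,58],[0,0,0,0,0,0.14,58],[0,0,0,0,0,0.14,58],[0,0,0,0,0,0.14,58],[0,0,0,0,0,0.14,58],[0,0,0,0,0,0.14,58],[0,0,0,0,0,0.14,58],[0,0,0,0,0,0.09,58],[40,8,0,0,0,0,58],[40,8,0,0,0,0,58],[40,8,0,0,0,0,58],[40,8,0,0,0,0,58],[40,8,0,0,0,0,58],[40,8,0,0,0,0,58],[35,7,0,0,0,0,58],[10,3,0,0,0,0,58],[0,0,0,0,0,0,58]]'
python3 -c "
from h import *
go(.5575,.0013,.18,13)"
```

```text
clock: 10.55
eef_pos: [0.5402, 0.0073, 0.222]
tcp_rot: [0.772, -0.636, 0.004, -0.01]
wrist_force: [0.3, -0.4, -1.0]
gripper_width: 0.0579
t 10.55 pos [0.5402 0.0073 0.222 ] yaw -169.0 w 57.9 F [ 0.3 -0.4 -1. ] j [ 0.38  0.13 -0.31 -0.   -1.11 -0.18]
  shift now [  9.5 -15.   42.3] turn [-0.021  0.005 -0.035] shift after turn [  9.8 -15.5  42. ]
```

```bash
python3 -m jog '[[10,-15,20,-0.021,0.005,-0.035,58],[0,0,25,0,0,0,58],[0,0,15,0,0,0,58],[0,0,0,0,0,0,58]]'
python3 -c "
from h import *
go(.5575,.0013,.075,13)"
```

```text
clock: 10.95
eef_pos: [0.5598, 0.0031, 0.1631]
tcp_rot: [0.783, -0.622, 0.001, -0.002]
wrist_force: [-0.7, 0.1, 0.2]
gripper_width: 0.058
t 10.95 pos [0.5598 0.0031 0.1631] yaw -166.87 w 58.0 F [-0.7  0.1  0.2] j [ 0.36  0.22 -0.34  0.   -1.01 -0.13]
  shift now [ 1.3  3.  88.1] turn [-0.005  0.001  0.002] shift after turn [ 1.3  2.6 88.1]
```

```bash
python3 -m jog '[[1,3,25,-0.005,0,0,58],[0,0.5,25,0,0,0,58],[0,0.5,20,0,0,0,58],[0,0.5,10,0,0,0,58],[0,0,0,0,0,0,58]]'
python3 -c "
from h import *
go(.5575,.0013,.075,13)"
```

```text
clock: 11.45
eef_pos: [0.5595, 0.0059, 0.0856]
tcp_rot: [0.785, -0.62, 0.002, -0.002]
wrist_force: [0.5, -0.2, -0.0]
gripper_width: 0.0577
t 11.45 pos [0.5595 0.0059 0.0856] yaw -166.58 w 57.7 F [ 0.5 -0.2 -0. ] j [ 0.36  0.3  -0.43  0.   -0.83 -0.13]
  shift now [ 4.   3.1 10.6] turn [-0.006 -0.     0.007] shift after turn [ 4.   3.  10.6]
```

```bash
python3 -m jog '[[4,3,10,-0.006,0,0.007,56],[0,0,0,0,0,0,54]]'
python3 -c "
from h import *
go(.5575,.0013,.075,13)"
```

```text
clock: 11.65
eef_pos: [0.5588, 0.002, 0.0769]
tcp_rot: [0.783, -0.622, 0.001, -0.001]
wrist_force: [-1.0, 1.1, -0.0]
gripper_width: 0.0548
t 11.65 pos [0.5588 0.002  0.0769] yaw -166.93 w 54.8 F [-1.   1.1 -0. ] j [ 0.35  0.31 -0.44  0.   -0.82 -0.13]
  shift now [0.4 1.4 1.9] turn [-0.003 -0.     0.001] shift after turn [0.4 1.4 1.9]
```

```bash
python3 -m jog '[[0.4,1.4,1,-0.003,0,0,48],[0,0,0,0,0,0,44],[0,0,0,0,0,0,30],[0,0,0,0,0,0,30],[0,0,0,0,0,0,30]]' 18
python3 -c "
from h import *
go(.5575,.0013,.075,13)"
```

```text
clock: 12.15
eef_pos: [0.5587, 0.0012, 0.078]
tcp_rot: [0.783, -0.622, 0.001, -0.001]
wrist_force: [-0.6, -0.5, -1.0]
gripper_width: 0.0427
t 12.15 pos [0.5587 0.0012 0.078 ] yaw -166.96 w 42.7 F [-0.6 -0.5 -1. ] j [ 0.35  0.31 -0.44  0.   -0.82 -0.13]
  shift now [-0.3  1.2  3. ] turn [-0.003  0.     0.001] shift after turn [-0.3  1.2  3. ]
```

```bash
python3 -m jog '[[0,0,-20,0,0,0,30],[0,0,-30,0,0,0,30],[0,0,-35,0,0,0,30],[0,0,-25,0,0,0,30],[0,0,0,0,0,0,30]]'
python3 -c "
from h import *
go(.4711,.3142,.18,83)"
```

```text
clock: 12.65
eef_pos: [0.5569, 0.0006, 0.1905]
tcp_rot: [0.783, -0.622, -0.001, 0.001]
wrist_force: [0.4, 0.6, -1.4]
gripper_width: 0.0423
t 12.65 pos [0.5569 0.0006 0.1905] yaw -166.99 w 42.3 F [ 0.4  0.6 -1.4] j [ 0.35  0.19 -0.3   0.   -1.08 -0.13]
  shift now [-324.9   12.9   10.4] turn [ 0.002  0.001 -1.221] shift after turn [-123.4 -300.8   10.5]
```

```bash
python3 -m jog '[[-25,1,0,0,0,0,30],[-38,1,0,0,0,0,30],[-38,1,0,0,0,0,30],[-38,2,0,0,0,0,30],[-38,2,0,0,0,0,30],[-38,2,0,0,0,0,30],[-38,2,0,0,0,0,30],[-35,2,0,0,0,0,30],[-20,0,0,0,0,0,30],[0,0,0,0,0,-0.1,30],[0,0,-1,0,0,-0.14,30],[0,0,-2,0,0,-0.14,30],[0,0,-2,0,0,-0.14,30],[0,0,-2,0,0,-0.14,30],[0,0,-2,0,0,-0.14,30],[0,0,-2,0,0,-0.14,30],[0,0,-2,0,0,-0.14,30],[0,0,-2,0,0,-0.1,30],[0,0,0,0,0,-0.04,30],[0,0,0,0,0,0,30]]'
python3 -c "
from h import *
go(.4711,.3142,.12,83)"
```

```text
clock: 14.65
eef_pos: [0.4638, 0.3059, 0.1903]
tcp_rot: [0.999, -0.038, -0.009, 0.006]
wrist_force: [-1.0, -0.4, -1.8]
gripper_width: 0.0421
t 14.65 pos [0.4638 0.3059 0.1903] yaw -94.35 w 42.1 F [-1.  -0.4 -1.8] j [ 0.93  0.2  -0.29 -0.01 -1.1   0.57]
  shift now [ 7.8 -9.8 70.1] turn [0.014 0.017 0.046] shift after turn [ 6.2 -9.1 70.3]
```

```bash
python3 -m jog '[[7,-9,5,0.014,0.017,0.046,30],[0,0,25,0,0,0,30],[0,0,25,0,0,0,30],[0,0,10,0,0,0,30],[0,0,0,0,0,0,30]]'
python3 -c "
from h import *
go(.4711,.3142,.085,83)"
```

```text
clock: 15.15
eef_pos: [0.4711, 0.314, 0.1217]
tcp_rot: [0.998, -0.066, -0.0, -0.0]
wrist_force: [0.4, -0.5, -1.5]
gripper_width: 0.042
t 15.15 pos [0.4711 0.314  0.1217] yaw -97.52 w 42.0 F [ 0.4 -0.5 -1.5] j [ 0.93  0.27 -0.37 -0.   -0.93  0.51]
  shift now [-0.  -0.2 36.7] turn [-0.     0.    -0.009] shift after turn [-0.  -0.2 36.7]
```

Contact is expected at TCP z of about 0.076.

```bash
python3 -m jog '[[0,0,18,0,0,-0.009,30],[0,0,14,0,0,0,30],[0,0,5,0,0,0,30],[0,0,2,0,0,0,30],[0,0,0,0,0,0,30]]'
python3 -m jog '[[0,0,2,0,0,0,30]]'
python3 -m jog '[[0,0,2,0,0,0,30]]'
```

```text
clock: 15.65
eef_pos: [0.4731, 0.3157, 0.0856]
tcp_rot: [0.998, -0.062, 0.002, -0.001]
wrist_force: [0.1, 0.3, -0.9]
gripper_width: 0.0424
clock: 15.75
eef_pos: [0.4736, 0.3163, 0.0846]
tcp_rot: [0.998, -0.062, 0.002, -0.002]
wrist_force: [-0.6, -0.2, -1.0]
gripper_width: 0.0421
clock: 15.85
eef_pos: [0.4739, 0.3166, 0.0832]
tcp_rot: [0.998, -0.062, 0.003, -0.003]
wrist_force: [0.3, 0.3, -0.7]
gripper_width: 0.0424
```

```bash
python3 -m jog '[[-1,0,4,-0.004,-0.004,0,30],[0,0,3,0,0,0,30]]'
python3 -m jog '[[0,0,3,0,0,0,30]]'
python3 -m jog '[[0,0,2,0,0,0,30]]'
python3 -c "
from h import *
go(.4711,.3142,.075,83)"
```

```text
clock: 16.05
eef_pos: [0.4732, 0.3172, 0.0766]
tcp_rot: [0.998, -0.062, 0.001, -0.001]
wrist_force: [0.3, -0.1, -1.8]
gripper_width: 0.042
clock: 16.15
eef_pos: [0.4743, 0.3181, 0.0747]
tcp_rot: [0.998, -0.061, 0.002, -0.002]
wrist_force: [-4.6, -3.7, 24.6]
gripper_width: 0.0423
clock: 16.25
eef_pos: [0.4749, 0.3181, 0.0746]
tcp_rot: [0.998, -0.06, 0.003, -0.002]
wrist_force: [-6.3, -5.3, 22.6]
gripper_width: 0.0425
t 16.25 pos [0.4749 0.3181 0.0746] yaw -96.91 w 42.5 F [-6.3 -5.3 22.6] j [ 0.93  0.33 -0.42  0.   -0.82  0.51]
  shift now [-3.3  4.4 -0.5] turn [-0.004 -0.005  0.002] shift after turn [-3.3  4.4 -0.4]
```

Contact. Square offset (TCP above bottom) is about 0.071. I'll release and go for the pill bottle.

```bash
python3 -m jog '[[0,0,-1,0,0,0,42],[0,0,0,0,0,0,48],[0,0,0,0,0,0,54],[0,0,0,0,0,0,58],[0,0,-10,0,0,0,62],[0,0,-35,0,0,0,62],[0,0,-40,0,0,0,62],[0,0,-40,0,0,0,62],[0,0,-10,0,0,0,62],[0,0,0,0,0,0,62]]'
python3 - <<'E'
from h import *
from workcell import cams
go(.576,-.0738,.2,14)
f=cams.grab_frame("side")
cv2.imwrite("pics/side3.png",f["img"][:,:,::-1])
E
```

```text
clock: 17.25
eef_pos: [0.4742, 0.3171, 0.2174]
tcp_rot: [0.998, -0.06, 0.002, -0.001]
wrist_force: [-0.3, -0.3, -0.0]
gripper_width: 0.0617
t 17.25 pos [0.4742 0.3171 0.2174] yaw -96.9 w 61.7 F [-0.3 -0.3 -0. ] j [ 0.93  0.19 -0.24  0.   -1.13  0.51]
  shift now [147.9 375.9  17.4] turn [-0.005 -0.003  1.206] shift after turn [403.9  -4.2  17.4]
```

View pics/side3.png

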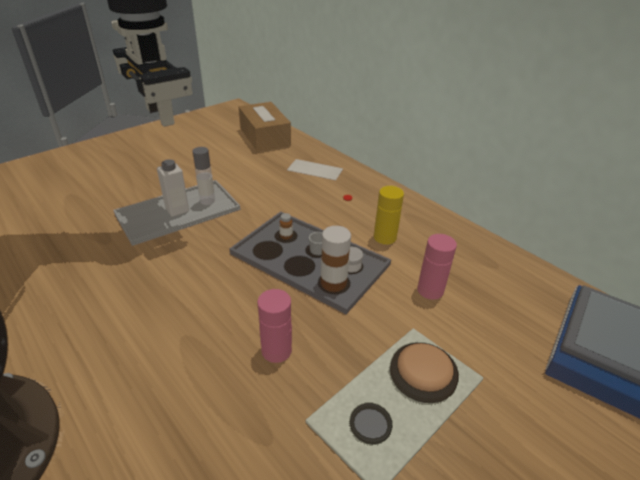

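The square bottle (172,188) and the slim bottle (204,176) stand upright on the tray. The vial (286,228), dose cup and jar haven't moved. The pill bottle (335,260) is next.

```bash
python3 -m jog '[[0,0,0,0,0,0.14,62],[0,0,0,0,0,0.14,62],[0,0,0,0,0,0.14,62],[0,0,0,0,0,0.14,62],[0,0,0,0,0,0.14,62],[0,0,0,0,0,0.14,62],[0,0,0,0,0,0.14,62],[0,0,0,0,0,0.14,62],[0,0,0,0,0,0.08,62],[40,0,0,0,0,0,62],[40,0,0,0,0,0,62],[40,0,0,0,0,0,62],[40,0,0,0,0,0,62],[40,0,0,0,0,0,62],[40,0,0,0,0,0,62],[40,0,0,0,0,0,62],[40,0,0,0,0,0,62],[35,0,0,0,0,0,62],[20,0,0,0,0,0,62]]'
python3 -c "
from h import *
go(.576,-.0738,.18,14)"
```

```text
clock: 19.2
eef_pos: [0.537, -0.0696, 0.1912]
tcp_rot: [0.775, -0.632, -0.005, 0.021]
wrist_force: [1.0, 0.6, 0.7]
gripper_width: 0.0617
t 19.2 pos [ 0.537  -0.0696  0.1912] yaw -168.4 w 61.7 F [1.  0.6 0.7] j [ 0.25  0.19 -0.32  0.02 -1.11 -0.05]
  shift now [ 11.8 -37.8  10. ] turn [ 0.039 -0.018 -0.042] shift after turn [ 13.5 -36.9  11.2]
```

```bash
python3 -m jog '[[6,-18,0,0.02,-0.01,-0.02,62],[6,-18,0,0.02,-0.01,-0.02,62],[0,0,0,0,0,0,62],[0,0,0,0,0,0,62]]'
python3 -c "
from h import *
go(.576,-.0738,.15,14)"
```

```text
clock: 19.6
eef_pos: [0.5719, -0.0783, 0.1831]
tcp_rot: [0.786, -0.618, -0.005, 0.003]
wrist_force: [0.3, 0.3, -0.3]
gripper_width: 0.0621
t 19.6 pos [ 0.5719 -0.0783  0.1831] yaw -166.39 w 62.1 F [ 0.3  0.3 -0.3] j [ 0.2   0.24 -0.26 -0.   -1.08  0.04]
  shift now [-3.3 -5.4 33.1] turn [ 0.01   0.004 -0.007] shift after turn [-3.4 -5.1 33.1]
```

```bash
python3 -m jog '[[-3,-5,10,0.01,0.004,-0.007,62],[0,0,20,0,0,0,62],[0,0,5,0,0,0,62],[0,0,0,0,0,0,62]]'
python3 -c "
from h import *
go(.576,-.0738,.075,14)"
```

```text
clock: 20.0
eef_pos: [0.5728, -0.0732, 0.1451]
tcp_rot: [0.788, -0.616, -0.002, 0.002]
wrist_force: [-0.2, 0.4, 0.8]
gripper_width: 0.0622
t 20.0 pos [ 0.5728 -0.0732  0.1451] yaw -165.98 w 62.2 F [-0.2  0.4  0.8] j [ 0.21  0.27 -0.32 -0.   -0.99  0.03]
  shift now [ 1.3 -3.3 70.1] turn [0.005 0.    0.   ] shift after turn [ 1.3 -3.  70.1]
```

```bash
python3 -m jog '[[1,-3,20,0.005,0,0,62],[0,0,25,0,0,0,62],[0,0,18,0,0,0,62],[0,0,5,0,0,0,62],[0,0,0,0,0,0,62]]'
python3 -c "
from h import *
go(.576,-.0738,.075,14)"
```

```text
clock: 20.5
eef_pos: [0.5773, -0.0724, 0.0793]
tcp_rot: [0.789, -0.615, 0.002, -0.001]
wrist_force: [0.5, -0.2, 0.9]
gripper_width: 0.0618
t 20.5 pos [ 0.5773 -0.0724  0.0793] yaw -165.87 w 61.8 F [ 0.5 -0.2  0.9] j [ 0.21  0.34 -0.39  0.   -0.84  0.03]
  shift now [1.  1.6 4.3] turn [-0.004 -0.001  0.002] shift after turn [1.  1.6 4.3]
```

```bash
python3 -m jog '[[1,2,4,-0.004,0,0,56],[0,0,1,0,0,0,50],[0,0,0,0,0,0,35],[0,0,0,0,0,0,35],[0,0,0,0,0,0,35],[0,0,0,0,0,0,35]]' 18
python3 -c "
from h import *
go(.576,-.0738,.075,14)"
```

```text
clock: 21.1
eef_pos: [0.5772, -0.0737, 0.0776]
tcp_rot: [0.789, -0.615, 0.002, -0.001]
wrist_force: [0.1, 0.1, -0.7]
gripper_width: 0.0477
t 21.1 pos [ 0.5772 -0.0737  0.0776] yaw -165.85 w 47.7 F [ 0.1  0.1 -0.7] j [ 0.21  0.34 -0.39  0.   -0.83  0.04]
  shift now [-0.2  1.2  2.6] turn [-0.005 -0.002  0.003] shift after turn [-0.2  1.2  2.6]
```

```bash
python3 -m jog '[[0,0,-20,0,0,0,35],[0,0,-30,0,0,0,35],[0,0,-35,0,0,0,35],[0,0,-35,0,0,0,35],[0,0,-12,0,0,0,35],[0,0,0,0,0,0,35]]'
python3 -c "
from h import *
go(.4016,.3227,.21,83)"
```

```text
clock: 21.7
eef_pos: [0.5747, -0.0739, 0.2124]
tcp_rot: [0.789, -0.615, 0.0, 0.001]
wrist_force: [0.4, -0.1, -2.3]
gripper_width: 0.0475
t 21.7 pos [ 0.5747 -0.0739  0.2124] yaw -165.9 w 47.5 F [ 0.4 -0.1 -2.3] j [ 0.21  0.21 -0.23  0.   -1.13  0.04]
  shift now [-426.8   71.2    2.1] turn [ 0.001 -0.    -1.203] shift after turn [-220.1 -372.6    2.4]
```

```bash
python3 -m jog '[[-25,4,0,0,0,0,35],[-40,7,0,0,0,0,35],[-40,7,0,0,0,0,35],[-40,7,0,0,0,0,35],[-40,7,0,0,0,0,35],[-40,7,0,0,0,0,35],[-40,7,0,0,0,0,35],[-40,7,0,0,0,0,35],[-40,7,0,0,0,0,35],[-35,6,0,0,0,0,35],[-20,3,0,0,0,0,35],[0,0,0,0,0,0,35]]'
python3 -c "
from h import *
go(.4016,.3227,.19,83)"
```

```text
clock: 22.9
eef_pos: [0.3967, 0.3066, 0.1927]
tcp_rot: [0.786, -0.617, -0.005, 0.011]
wrist_force: [-0.1, -0.5, -1.7]
gripper_width: 0.048
t 22.9 pos [0.3967 0.3066 0.1927] yaw -166.28 w 48.0 F [-0.1 -0.5 -1.7] j [ 1.04  0.11 -0.39 -0.01 -1.09 -0.79]
  shift now [-14.5  -8.6   2.4] turn [ 0.025  0.008 -1.209] shift after turn [  2.9 -16.6   2.7]
```

```bash
python3 -m jog '[[-14,-9,0,0.025,0,-0.1,35],[0,0,-1,0,0,-0.14,35],[0,0,-2,0,0,-0.14,35],[0,0,-2,0,0,-0.14,35],[0,0,-2,0,0,-0.14,35],[0,0,-2,0,0,-0.14,35],[0,0,-2,0,0,-0.14,35],[0,0,-2,0,0,-0.14,35],[0,0,-2,0,0,-0.1,35],[0,0,0,0,0,-0.04,35],[0,0,0,0,0,0,35]]'
python3 -c "
from h import *
go(.4016,.3227,.12,83)"
```

```text
clock: 24.0
eef_pos: [0.398, 0.3113, 0.191]
tcp_rot: [0.999, -0.032, -0.006, 0.013]
wrist_force: [-0.2, -0.3, -2.1]
gripper_width: 0.0477
t 24.0 pos [0.398  0.3113 0.191 ] yaw -93.66 w 47.7 F [-0.2 -0.3 -2.1] j [ 1.05  0.12 -0.39  0.   -1.09  0.45]
  shift now [  3.7 -13.4  70.6] turn [0.027 0.011 0.058] shift after turn [  2.2 -11.7  71. ]
```

```bash
python3 -m jog '[[3,-12,5,0.027,0.011,0.058,35],[0,0,25,0,0,0,35],[0,0,25,0,0,0,35],[0,0,10,0,0,0,35],[0,0,0,0,0,0,35]]'
python3 -c "
from h import *
go(.4016,.3227,.08,83)"
```

```text
clock: 24.5
eef_pos: [0.4016, 0.3198, 0.1207]
tcp_rot: [0.998, -0.067, -0.001, 0.001]
wrist_force: [0.8, -0.8, -0.8]
gripper_width: 0.0473
t 24.5 pos [0.4016 0.3198 0.1207] yaw -97.68 w 47.3 F [ 0.8 -0.8 -0.8] j [ 1.05  0.19 -0.48 -0.   -0.9   0.38]
  shift now [-0.3 -2.9 40.7] turn [ 0.002  0.002 -0.012] shift after turn [-0.4 -2.8 40.7]
```

```bash
python3 -m jog '[[-1,-1,20,0.002,0.002,-0.012,35],[-1,0,15,0,0,0,35],[0,0,6,0,0,0,35],[0,0,2,0,0,0,35]]'
python3 -m jog '[[0,0,3,0,0,0,35]]'
python3 -c "
from h import *
go(.4016,.3227,.075,83)"
```

```text
clock: 24.9
eef_pos: [0.4015, 0.3221, 0.0793]
tcp_rot: [0.998, -0.062, 0.001, -0.001]
wrist_force: [-0.1, -0.3, -0.9]
gripper_width: 0.0475
clock: 25.0
eef_pos: [0.4019, 0.3225, 0.077]
tcp_rot: [0.998, -0.062, 0.002, -0.001]
wrist_force: [-0.7, 0.2, -1.3]
gripper_width: 0.0478
t 25.0 pos [0.4019 0.3225 0.077 ] yaw -97.06 w 47.8 F [-0.7  0.2 -1.3] j [ 1.06  0.25 -0.54  0.   -0.78  0.39]
  shift now [-0.3 -0.1  2. ] turn [-0.003 -0.003 -0.001] shift after turn [-0.3 -0.1  2. ]
```

```bash
python3 -m jog '[[0,0,3,-0.003,-0.003,0,35]]'
python3 -m jog '[[0,0,2,0,0,0,35]]'
python3 -m jog '[[0,0,2,0,0,0,35]]'
```

```text
clock: 25.1
eef_pos: [0.4022, 0.3228, 0.0745]
tcp_rot: [0.998, -0.062, 0.0, -0.0]
wrist_force: [-1.3, 0.3, 0.7]
gripper_width: 0.0477
clock: 25.2
eef_pos: [0.4029, 0.3235, 0.0742]
tcp_rot: [0.998, -0.061, 0.001, -0.001]
wrist_force: [-6.3, -5.1, 22.7]
gripper_width: 0.0479
clock: 25.3
eef_pos: [0.4034, 0.3236, 0.0742]
tcp_rot: [0.998, -0.061, 0.002, -0.001]
wrist_force: [-6.3, -5.1, 19.4]
gripper_width: 0.0476
```

```bash
python3 -m jog '[[0,0,-1,0,0,0,47],[0,0,0,0,0,0,53],[0,0,0,0,0,0,58],[0,0,0,0,0,0,62],[0,0,-10,0,0,0,62],[0,0,-35,0,0,0,62],[0,0,-40,0,0,0,62],[0,0,-40,0,0,0,62],[0,0,-10,0,0,0,62],[0,0,0,0,0,0,62]]'
python3 - <<'E'
from h import *
from workcell import cams
go(.596,.090,.2,14)
for n in("side","top"):
    f=cams.grab_frame(n)
    np.savez(f"{n}4.npz",img=f["img"],K=f["intrinsics"],D=f["D"],E=f["extrinsics"])
a=load("side4")["img"][130:270,90:300];b=load("top4")["img"][200:390,90:340]
cv2.imwrite("pics/s4.png",np.vstack([cv2.resize(a,(480,320)),cv2.resize(b,(480,365))[:280]])[:,:,::-1])
cv2.imwrite("pics/t4.png",cv2.resize(b,None,fx=3,fy=3,interpolation=2)[:,:,::-1])
E
```

```text
clock: 26.3
eef_pos: [0.4038, 0.3237, 0.2197]
tcp_rot: [0.998, -0.06, 0.003, -0.001]
wrist_force: [-1.1, 0.4, -0.5]
gripper_width: 0.0618
t 26.3 pos [0.4038 0.3237 0.2197] yaw -96.93 w 61.8 F [-1.1  0.4 -0.5] j [ 1.06  0.1  -0.35  0.   -1.12  0.39]
  shift now [218.9 208.9  20.1] turn [-0.006 -0.002  1.205] shift after turn [ 273.3 -130.    19.7]
```

View pics/s4.png

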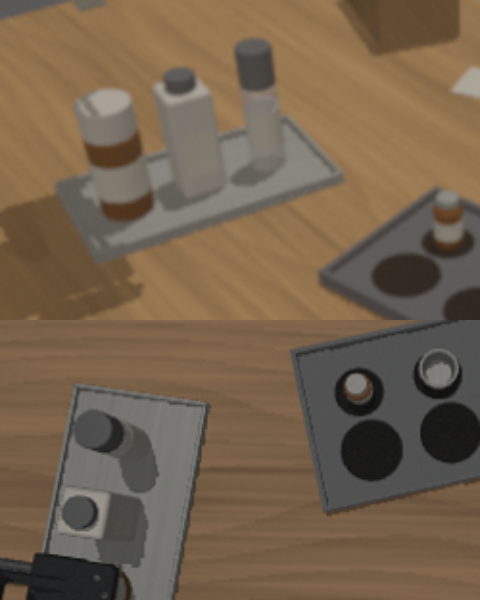

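View pics/t4.png

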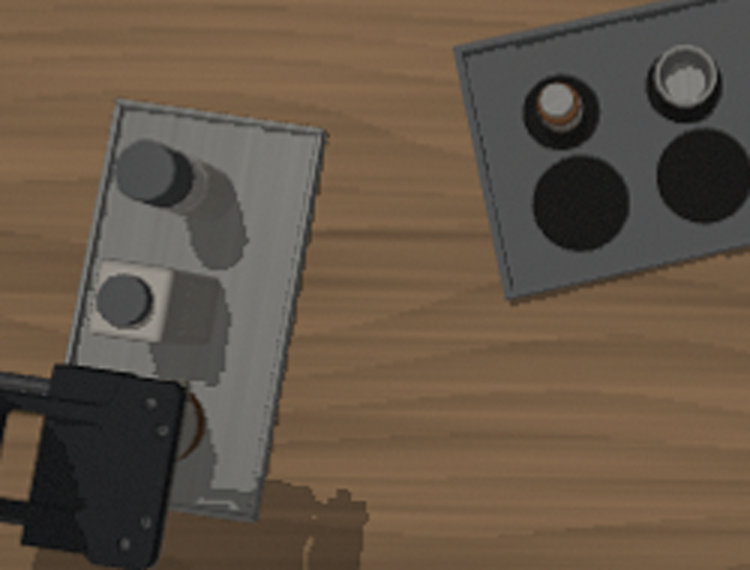

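All three bottles stand upright on the tray, and the vial is still in place. Next I'll check the mark and bottle positions, then fetch the vial.

```bash
python3 - <<'E'
from h import *
t=load("top4");T=lambda p:(np.array(p,float)+.5)/3-.5+[90,200]
for n,p,z in [("slim mark",(581,203),.006),("sq mark",(704,175),.006),("vial",(558,106),.056),("slim tray",(150,174),.132),("sq tray cap",(124,300),.122)]: print(n,w(t,T([p]),z)[0])
E
python3 -m jog '[[0,0,0,0,0,0.14,50],[0,0,0,0,0,0.14,50],[0,0,0,0,0,0.14,50],[0,0,0,0,0,0.14,50],[0,0,0,0,0,0.14,50],[0,0,0,0,0,0.14,50],[0,0,0,0,0,0.14,50],[0,0,0,0,0,0.14,50],[0,0,0,0,0,0.08,50],[35,-17,0,0,0,0,44],[35,-17,0,0,0,0,44],[35,-17,0,0,0,0,44],[35,-17,0,0,0,0,44],[35,-17,0,0,0,0,44],[35,-17,0,0,0,0,44],[35,-17,0,0,0,0,44],[15,-7,0,0,0,0,44],[0,0,0,0,0,0,44]]'
python3 -c "
from h import *
go(.596,.090,.15,14)"
```

```text
slim mark [0.5404 0.0771 0.006 ]
sq mark [0.5595 0.0016 0.006 ]
vial [0.5929 0.0895 0.056 ]
slim tray [0.5386 0.3032 0.132 ]
sq tray cap [0.4707 0.3158 0.122 ]
clock: 28.2
eef_pos: [0.5716, 0.0739, 0.1861]
tcp_rot: [0.774, -0.633, -0.003, 0.027]
wrist_force: [-0.8, 0.8, -0.0]
gripper_width: 0.0442
t 28.2 pos [0.5716 0.0739 0.1861] yaw -168.61 w 44.2 F [-0.8  0.8 -0. ] j [ 0.48  0.25 -0.24  0.02 -1.13 -0.29]
  shift now [-12.1 -28.7  34.6] turn [ 0.045 -0.029 -0.045] shift after turn [ -9.8 -27.6  36.1]
```

```bash
python3 -m jog '[[-5,-14,5,0.02,-0.015,-0.022,44],[-5,-14,10,0.02,-0.014,-0.022,44],[0,0,20,0,0,0,44],[0,0,0,0,0,0,44],[0,0,0,0,0,0,44]]'
python3 -c "
from h import *
go(.595,.0895,.08,14)"
```

```text
clock: 28.7
eef_pos: [0.5927, 0.0894, 0.1421]
tcp_rot: [0.788, -0.616, -0.005, 0.006]
wrist_force: [0.2, -0.2, 0.8]
gripper_width: 0.0438
t 28.7 pos [0.5927 0.0894 0.1421] yaw -166.04 w 43.8 F [ 0.2 -0.2  0.8] j [ 0.47  0.31 -0.26 -0.   -1.01 -0.23]
  shift now [ 0.4 -3.2 62.1] turn [ 0.015 -0.    -0.001] shift after turn [ 0.4 -2.2 62.1]
```

```bash
python3 -m jog '[[0,-2,15,0.015,0,0,44],[0,0,25,0,0,0,44],[0,0,15,0,0,0,44],[0,0,5,0,0,0,44],[0,0,0,0,0,0,44]]'
python3 -c "
from h import *
go(.595,.0895,.019,14)"
```

```text
clock: 29.2
eef_pos: [0.5947, 0.092, 0.0838]
tcp_rot: [0.789, -0.615, 0.001, -0.001]
wrist_force: [-0.4, -0.1, -0.2]
gripper_width: 0.0439
t 29.2 pos [0.5947 0.092  0.0838] yaw -165.89 w 43.9 F [-0.4 -0.1 -0.2] j [ 0.48  0.37 -0.34  0.   -0.87 -0.23]
  shift now [ 2.5  0.6 64.8] turn [-0.003 -0.     0.002] shift after turn [ 2.5  0.4 64.8]
```

```bash
python3 -m jog '[[2.5,0,18,-0.003,0,0,44],[0.5,0.5,20,0,0,0,44],[0.5,0.5,14,0,0,0,44],[0,0,5,0,0,0,44],[0,0,0,0,0,0,44]]'
python3 -c "
from h import *
go(.595,.0895,.019,14)"
```

```text
clock: 29.7
eef_pos: [0.5986, 0.0906, 0.0317]
tcp_rot: [0.789, -0.614, 0.003, -0.004]
wrist_force: [0.0, -0.3, 0.0]
gripper_width: 0.044
t 29.7 pos [0.5986 0.0906 0.0317] yaw -165.76 w 44.0 F [ 0.  -0.3  0. ] j [ 0.47  0.43 -0.38  0.   -0.75 -0.23]
  shift now [ 0.2  3.9 12.7] turn [-0.009  0.     0.004] shift after turn [ 0.2  3.8 12.7]
```

```bash
python3 -m jog '[[0,4,7,-0.009,0,0.004,44],[0,0,5,0,0,0,44],[0,0,1,0,0,0,44]]'
python3 - <<'E'
from h import *
go(.595,.0895,.019,14)
from workcell import cams
a=cams.grab_frame("side")["img"][150:290,200:400]
cv2.imwrite("pics/s5.png",cv2.resize(a,None,fx=4,fy=4,interpolation=2)[:,:,::-1])
E
```

```text
clock: 30.0
eef_pos: [0.5961, 0.0904, 0.0205]
tcp_rot: [0.788, -0.616, 0.001, -0.001]
wrist_force: [0.4, 0.3, -0.1]
gripper_width: 0.0441
t 30.0 pos [0.5961 0.0904 0.0205] yaw -165.98 w 44.1 F [ 0.4  0.3 -0.1] j [ 0.47  0.44 -0.39 -0.   -0.73 -0.23]
  shift now [0.6 1.3 1.5] turn [-0.003  0.001  0.   ] shift after turn [0.6 1.3 1.5]
```

View pics/s5.png

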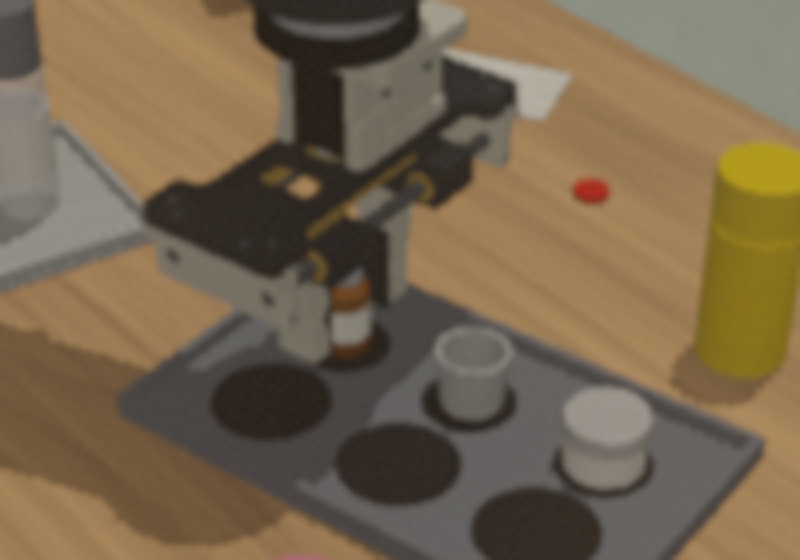

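The vial sits between the fingers, with the front finger at (310,325) and the rear one at (395,260). I'll grip it.

```bash
python3 -m jog '[[0.5,1,1.5,-0.003,0,0,36],[0,0,0,0,0,0,30],[0,0,0,0,0,0,15],[0,0,0,0,0,0,15],[0,0,0,0,0,0,15]]' 12
python3 -c "
from h import *
go(.595,.0895,.019,14)"
python3 -m jog '[[0,0,-20,-0.003,0,0,15],[0,0,-30,0,0,0,15],[0,0,-35,0,0,0,15],[0,0,-40,0,0,0,15],[0,0,-40,0,0,0,15],[0,0,-15,0,0,0,15],[0,0,0,0,0,0,15]]'
python3 -c "
from h import *
go(.4267,-.3095,.2,92)"
```

```text
clock: 30.55
eef_pos: [0.5956, 0.0897, 0.0196]
tcp_rot: [0.788, -0.615, -0.0, -0.001]
wrist_force: [0.3, -0.1, -0.3]
gripper_width: 0.0257
t 30.55 pos [0.5956 0.0897 0.0196] yaw -165.98 w 25.7 F [ 0.3 -0.1 -0.3] j [ 0.47  0.45 -0.39 -0.   -0.73 -0.23]
  shift now [0.1 0.6 0.6] turn [-0.001  0.001  0.   ] shift after turn [0.1 0.6 0.6]
clock: 31.25
eef_pos: [0.5946, 0.0888, 0.2051]
tcp_rot: [0.788, -0.616, -0.002, 0.003]
wrist_force: [-0.2, -0.8, -0.6]
gripper_width: 0.026
t 31.25 pos [0.5946 0.0888 0.2051] yaw -166.01 w 26.0 F [-0.2 -0.8 -0.6] j [ 0.47  0.26 -0.18 -0.   -1.14 -0.23]
  shift now [345.9 259.1   6.9] turn [ 0.006  0.005 -1.362] shift after turn [-181.7  392.2    5.1]
```

```bash
python3 -m jog '[[20,15,0,0,0,0,15],[32,24,0,0,0,0,15],[32,24,0,0,0,0,15],[32,24,0,0,0,0,15],[32,24,0,0,0,0,15],[32,24,0,0,0,0,15],[32,24,0,0,0,0,15],[32,24,0,0,0,0,15],[32,24,0,0,0,0,15],[32,24,0,0,0,0,15],[25,18,0,0,0,0,15],[0,0,0,0,0,0,15],[0,0,0,0,0,0,15]]'
python3 -c "
from h import *
go(.4267,-.3095,.15,14)"
```

```text
clock: 32.55
eef_pos: [0.4112, -0.3107, 0.1903]
tcp_rot: [0.787, -0.616, -0.013, 0.008]
wrist_force: [-0.5, 0.9, -1.4]
gripper_width: 0.0256
t 32.55 pos [ 0.4112 -0.3107  0.1903] yaw -166.11 w 25.6 F [-0.5  0.9 -1.4] j [-0.26  0.14 -0.37  0.01 -1.09  0.5 ]
  shift now [  3.  -16.5  39.8] turn [ 0.029  0.01  -0.002] shift after turn [  2.6 -15.3  40.3]
```

```bash
python3 -m jog '[[3,-15,5,0.029,0.01,0,15],[0,0,25,0,0,0,15],[0,0,30,0,0,0,15],[0,0,25,0,0,0,15],[0,0,10,0,0,0,15],[0,0,0,0,0,0,15]]'
python3 -c "
from h import *
go(.4267,-.3095,.05,14)"
```

```text
clock: 33.15
eef_pos: [0.4255, -0.3062, 0.0892]
tcp_rot: [0.788, -0.615, -0.001, -0.0]
wrist_force: [-0.3, -0.0, 0.3]
gripper_width: 0.0259
t 33.15 pos [ 0.4255 -0.3062  0.0892] yaw -165.94 w 25.9 F [-0.3 -0.   0.3] j [-0.25  0.25 -0.5  -0.   -0.83  0.5 ]
  shift now [ 3.6 -0.4 39.2] turn [0.001 0.002 0.001] shift after turn [ 3.5 -0.4 39.2]
```

```bash
python3 -m jog '[[3.5,0,15,0,0.002,0,15],[0.5,0,15,0,0,0,15],[0,0,5,0,0,0,15],[0,0,0,0,0,0,15]]'
python3 - <<'E'
from h import *
go(.4267,-.3095,.0226,14)
from workcell import cams
a=cams.grab_frame("side")["img"][320:480,280:480]
cv2.imwrite("pics/s6.png",cv2.resize(a,None,fx=3.7,fy=3.7,interpolation=2)[:,:,::-1])
E
```

```text
clock: 33.55
eef_pos: [0.4293, -0.3098, 0.0567]
tcp_rot: [0.789, -0.614, 0.002, 0.0]
wrist_force: [-0.4, 0.0, 0.4]
gripper_width: 0.0257
t 33.55 pos [ 0.4293 -0.3098  0.0567] yaw -165.74 w 25.7 F [-0.4  0.   0.4] j [-0.25  0.3  -0.53  0.   -0.75  0.5 ]
  shift now [-1.   2.5 34.1] turn [-0.002 -0.003  0.004] shift after turn [-0.9  2.4 34.1]
```

View pics/s6.png

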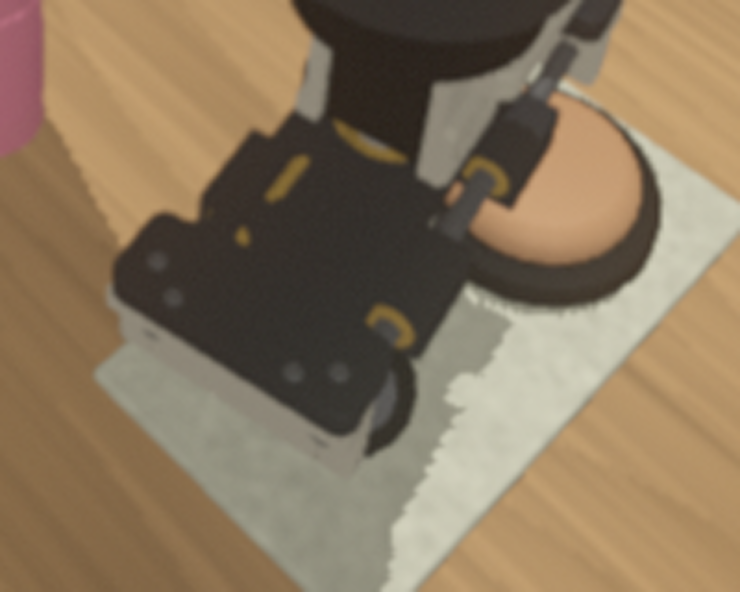

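The gripper hides the cup, with only the ring's edge showing at (395,400). The body clears the pad, so I'll descend by the numbers.

```bash
python3 -m jog '[[-1,2.5,15,-0.002,-0.003,0.004,15],[0,0.5,10,0,0,0,15],[0,0.5,3,0,0,0,15]]'
python3 -c "
from h import *
go(.4267,-.3095,.0226,14)"
```

```text
clock: 33.9
eef_pos: [0.4286, -0.3105, 0.0319]
tcp_rot: [0.789, -0.615, 0.003, -0.001]
wrist_force: [0.8, 0.4, -0.2]
gripper_width: 0.0256
t 33.9 pos [ 0.4286 -0.3105  0.0319] yaw -165.9 w 25.6 F [ 0.8  0.4 -0.2] j [-0.26  0.33 -0.55  0.   -0.68  0.5 ]
  shift now [-1.5  1.7  9.3] turn [-0.006 -0.004  0.002] shift after turn [-1.4  1.6  9.3]
```

```bash
python3 -m jog '[[-1.5,2,5,-0.006,-0.004,0,15],[0,0.5,3,0,0,0,15]]'
python3 -m jog '[[0,0.5,2,0,0,0,15]]'
python3 -c "
from h import *
go(.4267,-.3095,.0226,14)"
```

```text
clock: 34.1
eef_pos: [0.4263, -0.3099, 0.0244]
tcp_rot: [0.789, -0.615, 0.0, 0.0]
wrist_force: [0.8, 1.0, -0.8]
gripper_width: 0.0255
clock: 34.2
eef_pos: [0.426, -0.3101, 0.0224]
tcp_rot: [0.789, -0.615, 0.0, 0.0]
wrist_force: [-1.2, 1.9, 8.5]
gripper_width: 0.0258
t 34.2 pos [ 0.426  -0.3101  0.0224] yaw -165.87 w 25.8 F [-1.2  1.9  8.5] j [-0.26  0.35 -0.56  0.   -0.67  0.5 ]
  shift now [-0.4 -0.8 -0.2] turn [-0.    -0.001  0.002] shift after turn [-0.4 -0.8 -0.2]
```

Contact came at the expected height. I'll open gently and lift straight up.

```bash
python3 -m jog '[[0,0,-0.5,0,0,0,28],[0,0,0,0,0,0,34],[0,0,0,0,0,0,40],[0,0,0,0,0,0,46],[0,0,-8,0,0,0,46],[0,0,-25,0,0,0,46],[0,0,-40,0,0,0,46],[0,0,-45,0,0,0,46],[0,0,-45,0,0,0,46],[0,0,-30,0,0,0,46],[-20,0,0,0,0,0,46],[-40,0,0,0,0,0,60],[-40,0,0,0,0,0,60],[-30,0,0,0,0,0,60]]'
python3 - <<'E'
from h import *
from workcell import cams
go(.40,.323,.2,83)
a=cams.grab_frame("side")["img"][320:480,280:480]
b=cams.grab_frame("top");np.savez("top7.npz",img=b["img"],K=b["intrinsics"],D=b["D"],E=b["extrinsics"])
b=b["img"][225:385,90:540]
cv2.imwrite("pics/s7.png",np.vstack([cv2.resize(a,(400,320),interpolation=2),np.zeros((0,400,3),np.uint8)])[:,:,::-1])
cv2.imwrite("pics/t7.png",cv2.resize(b,None,fx=1.77,fy=1.77,interpolation=2)[:,:,::-1])
E
```

```text
clock: 35.6
eef_pos: [0.3931, -0.1836, 0.2303]
tcp_rot: [0.787, -0.617, 0.003, -0.0]
wrist_force: [0.8, 1.1, 0.9]
gripper_width: 0.0592
t 35.6 pos [ 0.3931 -0.1836  0.2303] yaw -166.19 w 59.2 F [0.8 1.1 0.9] j [ 0.02 -0.06 -0.48  0.   -1.14  0.22]
  shift now [-490.4 -127.5   29. ] turn [-0.001 -0.005 -1.208] shift after turn [ -54.9 -503.7   30.3]
```

View pics/s7.png

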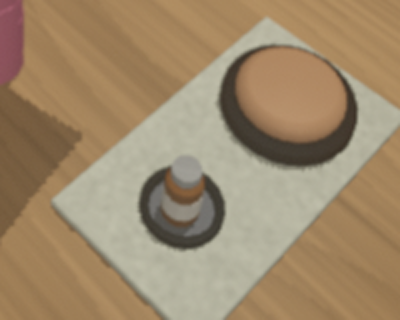

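View pics/t7.png

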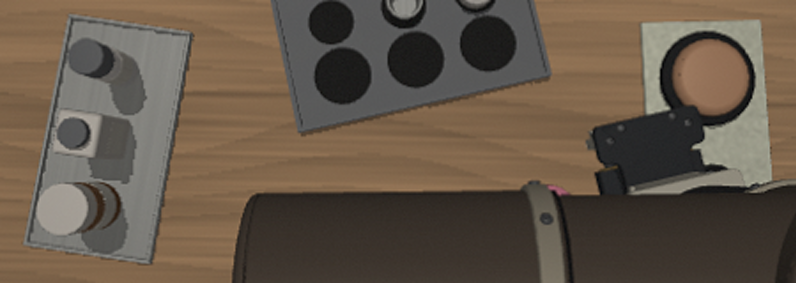

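The vial stands upright and centred in the cup (side crop, (183,190)). All three bottles stand on the tray, with caps at (63,208), (73,133) and (90,58) in the top crop. I'll return the pill bottle first.

```bash
python3 - <<'E'
from h import *
t=load("top7");T=lambda p:(np.array(p,float)+.5)/1.77-.5+[90,225]
for n,p,z in [("slim",(91,59),.132),("sq",(73,133),.122),("pill",(63,208),.116),("pill mark",(488,43),.006),("sq mark",(416,59),.006),("slim mark",(343,75),.006)]: print(n,w(t,T([p]),z)[0])
E
python3 -m jog '[[-35,-9,0,0,0,0,64],[-40,-10,0,0,0,0,64],[-40,-10,0,0,0,0,64],[-40,-10,0,0,0,0,64],[-40,-10,0,0,0,0,64],[-40,-10,0,0,0,0,64],[-40,-10,0,0,0,0,64],[-40,-10,0,0,0,0,64],[-40,-10,0,0,0,0,64],[-40,-10,0,0,0,0,64],[-40,-10,0,0,0,0,64],[-30,-10,0,0,0,0,64],[0,0,0,0,0,0,64]]'
python3 -c "
from h import *
go(.4025,.323,.22,83)"
```

```text
slim [0.5379 0.3006 0.132 ]
sq [0.4703 0.3157 0.122 ]
pill [0.402  0.3222 0.116 ]
pill mark [ 0.578  -0.0748  0.006 ]
sq mark [0.5593 0.0007 0.006 ]
slim mark [0.5407 0.0767 0.006 ]
clock: 37.0
eef_pos: [0.3982, 0.3139, 0.2391]
tcp_rot: [0.787, -0.617, 0.006, -0.007]
wrist_force: [-0.9, -1.1, -0.6]
gripper_width: 0.064
t 37.0 pos [0.3982 0.3139 0.2391] yaw -166.15 w 64.0 F [-0.9 -1.1 -0.6] j [ 1.07  0.06 -0.35  0.02 -1.15 -0.83]
  shift now [-7.8 -6.  19.2] turn [-0.015 -0.012 -1.207] shift after turn [ 3.2 -9.5 19.1]
```

```bash
python3 -m jog '[[-8,-6,0,-0.015,-0.012,-0.1,64],[0,0,0,0,0,-0.14,64],[0,0,0,0,0,-0.14,64],[0,0,0,0,0,-0.14,64],[0,0,0,0,0,-0.14,64],[0,0,0,0,0,-0.14,64],[0,0,0,0,0,-0.14,64],[0,0,0,0,0,-0.14,64],[0,0,0,0,0,-0.1,64],[0,0,0,0,0,-0.04,64],[0,0,0,0,0,0,64]]'
python3 -c "
from h import *
go(.4025,.323,.15,83)"
```

```text
clock: 38.1
eef_pos: [0.4055, 0.3179, 0.2424]
tcp_rot: [1.0, -0.03, -0.001, -0.004]
wrist_force: [0.4, -0.3, 0.8]
gripper_width: 0.0642
t 38.1 pos [0.4055 0.3179 0.2424] yaw -93.42 w 64.2 F [ 0.4 -0.3  0.8] j [ 1.04  0.08 -0.31 -0.01 -1.17  0.47]
  shift now [-3.2 -4.1 92.5] turn [-0.009  0.002  0.063] shift after turn [-3.6 -4.7 92.4]
```

```bash
python3 -m jog '[[-3,-5,10,-0.009,0.002,0.063,64],[0,0,30,0,0,0,64],[0,0,30,0,0,0,64],[0,0,20,0,0,0,64],[0,0,0,0,0,0,64]]'
python3 -c "
from h import *
go(.4025,.323,.075,83)"
```

```text
clock: 38.6
eef_pos: [0.4049, 0.322, 0.1526]
tcp_rot: [0.998, -0.067, 0.001, -0.002]
wrist_force: [-0.7, -0.7, 0.0]
gripper_width: 0.064
t 38.6 pos [0.4049 0.322  0.1526] yaw -97.73 w 64.0 F [-0.7 -0.7  0. ] j [ 1.05  0.16 -0.44  0.   -0.97  0.38]
  shift now [-2.7 -0.5 77.6] turn [-0.003 -0.002 -0.013] shift after turn [-2.5 -0.7 77.6]
```

```bash
python3 -m jog '[[-2.5,0,20,-0.003,-0.002,-0.013,64],[-1,0,25,0,0,0,64],[-1,0,20,0,0,0,64],[-1,0,8,0,0,0,64],[0,0,0,0,0,0,64]]'
python3 -c "
from h import *
go(.4025,.323,.075,83)"
```

```text
clock: 39.1
eef_pos: [0.4029, 0.3246, 0.0835]
tcp_rot: [0.998, -0.063, 0.002, -0.002]
wrist_force: [0.1, -0.2, 0.3]
gripper_width: 0.0639
t 39.1 pos [0.4029 0.3246 0.0835] yaw -97.2 w 63.9 F [ 0.1 -0.2  0.3] j [ 1.06  0.24 -0.53  0.   -0.8   0.38]
  shift now [-0.2  1.6  8.5] turn [-0.005 -0.005 -0.004] shift after turn [-0.2  1.6  8.5]
```

```bash
python3 -m jog '[[0,1.5,7,-0.005,-0.005,-0.004,58],[0,0,1,0,0,0,52],[0,0,0,0,0,0,35],[0,0,0,0,0,0,35],[0,0,0,0,0,0,35]]' 18
python3 -c "
from h import *
go(.4025,.323,.075,83)"
python3 -m jog '[[0,0,-20,-0.003,0,0,35],[0,0,-30,0,0,0,35],[0,0,-35,0,0,0,35],[0,0,-40,0,0,0,35],[0,0,-15,0,0,0,35],[0,0,0,0,0,0,35]]'
python3 -c "
from h import *
go(.577,-.0738,.21,14)"
```

```text
clock: 39.6
eef_pos: [0.4043, 0.3247, 0.0787]
tcp_rot: [0.998, -0.061, 0.001, -0.002]
wrist_force: [0.3, -0.0, -1.0]
gripper_width: 0.0475
t 39.6 pos [0.4043 0.3247 0.0787] yaw -96.98 w 47.5 F [ 0.3 -0.  -1. ] j [ 1.06  0.25 -0.53 -0.   -0.79  0.39]
  shift now [-1.6  1.9  3.7] turn [-0.004 -0.002  0.   ] shift after turn [-1.6  1.9  3.7]
clock: 40.2
eef_pos: [0.403, 0.323, 0.2233]
tcp_rot: [0.998, -0.061, -0.0, 0.001]
wrist_force: [0.3, 0.3, -3.0]
gripper_width: 0.0476
t 40.2 pos [0.403  0.323  0.2233] yaw -97.02 w 47.6 F [ 0.3  0.3 -3. ] j [ 1.06  0.1  -0.34  0.   -1.14  0.39]
  shift now [221.2 372.5  14. ] turn [ 0.002 -0.001  1.204] shift after turn [427.1 -72.9  13.3]
```

```bash
python3 -m jog '[[0,0,0,0,0,0.1,35],[0,0,0,0,0,0.14,35],[0,0,0,0,0,0.14,35],[0,0,0,0,0,0.14,35],[0,0,0,0,0,0.14,35],[0,0,0,0,0,0.14,35],[0,0,0,0,0,0.14,35],[0,0,0,0,0,0.14,35],[0,0,0,0,0,0.1,35],[0,0,0,0,0,0,35]]'
python3 -c "
from h import *
go(.577,-.0738,.2,14)"
```

```text
clock: 41.2
eef_pos: [0.398, 0.3181, 0.2102]
tcp_rot: [0.78, -0.626, -0.001, 0.009]
wrist_force: [0.0, 0.2, -1.1]
gripper_width: 0.0477
t 41.2 pos [0.398  0.3181 0.2102] yaw -167.51 w 47.7 F [ 0.   0.2 -1.1] j [ 1.06  0.11 -0.36 -0.   -1.12 -0.84]
  shift now [421.3 -90.2  13.1] turn [ 0.015 -0.01  -0.026] shift after turn [423.6 -78.9  10.2]
```

```bash
python3 -m jog '[[25,-5,-3,0.015,-0.01,-0.026,35],[40,-8,0,0,0,0,35],[40,-8,0,0,0,0,35],[40,-8,0,0,0,0,35],[40,-8,0,0,0,0,35],[40,-8,0,0,0,0,35],[40,-8,0,0,0,0,35],[40,-8,0,0,0,0,35],[40,-8,0,0,0,0,35],[35,-8,0,0,0,0,35],[20,-3,0,0,0,0,35],[0,0,0,0,0,0,35]]'
python3 -c "
from h import *
go(.577,-.0738,.15,14)"
```

```text
clock: 42.4
eef_pos: [0.5805, -0.0628, 0.2015]
tcp_rot: [0.802, -0.597, -0.003, 0.005]
wrist_force: [0.1, -0.4, -2.1]
gripper_width: 0.0478
t 42.4 pos [ 0.5805 -0.0628  0.2015] yaw -163.33 w 47.8 F [ 0.1 -0.4 -2.1] j [ 0.23  0.23 -0.22  0.   -1.13  0.06]
  shift now [ 9.5  5.9 51.6] turn [ 0.012 -0.001  0.047] shift after turn [ 9.8  6.1 51.5]
```

```bash
python3 -m jog '[[10,6,5,0.012,0,0.047,35],[0,0,25,0,0,0,35],[0,0,20,0,0,0,35],[0,0,15,0,0,0,35],[0,0,0,0,0,0,35]]'
python3 -c "
from h import *
go(.577,-.0738,.0815,14)"
```

```text
clock: 42.9
eef_pos: [0.5739, -0.0746, 0.1311]
tcp_rot: [0.788, -0.615, -0.001, 0.0]
wrist_force: [-0.3, -0.1, -1.4]
gripper_width: 0.0475
t 42.9 pos [ 0.5739 -0.0746  0.1311] yaw -165.97 w 47.5 F [-0.3 -0.1 -1.4] j [ 0.21  0.28 -0.33 -0.   -0.96  0.04]
  shift now [ 0.  -3.3 49.6] turn [0.002 0.001 0.001] shift after turn [-0.  -3.2 49.6]
```

```bash
python3 -m jog '[[0,-2,20,0.002,0,0,35],[0.5,0.5,18,0,0,0,35],[0.5,0.5,7,0,0,0,35],[0,0.5,2,0,0,0,35]]'
python3 -c "
from h import *
go(.577,-.0738,.0805,14)"
```

```text
clock: 43.3
eef_pos: [0.5746, -0.0743, 0.085]
tcp_rot: [0.789, -0.614, 0.001, -0.001]
wrist_force: [-0.1, 0.2, -1.8]
gripper_width: 0.0476
t 43.3 pos [ 0.5746 -0.0743  0.085 ] yaw -165.74 w 47.6 F [-0.1  0.2 -1.8] j [ 0.21  0.33 -0.38 -0.   -0.85  0.04]
  shift now [ 0.1 -2.4  4.5] turn [-0.003 -0.     0.005] shift after turn [ 0.1 -2.4  4.5]
```

```bash
python3 -m jog '[[0,-2,4,-0.003,0,0.005,35]]';python3 -m jog '[[0,0,3,0,0,0,35]]';python3 -m jog '[[0,0,2,0,0,0,35]]'
python3 -c "
from h import *
go(.577,-.0738,.0805,14)"
```

```text
clock: 43.4
eef_pos: [0.5769, -0.0736, 0.0819]
tcp_rot: [0.788, -0.616, 0.001, -0.0]
wrist_force: [-0.2, 0.9, -1.2]
gripper_width: 0.0474
clock: 43.5
eef_pos: [0.5777, -0.0735, 0.08]
tcp_rot: [0.788, -0.616, 0.001, -0.001]
wrist_force: [-6.9, 1.8, 21.5]
gripper_width: 0.0476
clock: 43.6
eef_pos: [0.5779, -0.0736, 0.08]
tcp_rot: [0.788, -0.615, 0.002, -0.001]
wrist_force: [-8.6, 2.1, 20.1]
gripper_width: 0.0475
t 43.6 pos [ 0.5779 -0.0736  0.08  ] yaw -165.94 w 47.5 F [-8.6  2.1 20.1] j [ 0.21  0.34 -0.38  0.   -0.84  0.03]
  shift now [-0.   0.9 -0.5] turn [-0.003 -0.002  0.001] shift after turn [-0.   0.9 -0.5]
```

```bash
python3 -m jog '[[0,0,-1,0,0,0,47],[0,0,0,0,0,0,53],[0,0,0,0,0,0,58],[0,0,0,0,0,0,62],[0,0,-10,0,0,0,62],[0,0,-35,0,0,0,62],[0,0,-40,0,0,0,62],[0,0,-40,0,0,0,62],[0,0,-20,0,0,0,60],[0,0,0,0,0,0,60]]'
python3 -c "
from h import *
go(.472,.3165,.22,83)"
```

```text
clock: 44.6
eef_pos: [0.5786, -0.0739, 0.237]
tcp_rot: [0.789, -0.615, 0.003, -0.002]
wrist_force: [0.3, -0.0, -1.1]
gripper_width: 0.0599
t 44.6 pos [ 0.5786 -0.0739  0.237 ] yaw -165.9 w 59.9 F [ 0.3 -0.  -1.1] j [ 0.21  0.2  -0.19  0.   -1.18  0.03]
  shift now [-404.7    8.4   15.5] turn [-0.004 -0.007 -1.203] shift after turn [-153.4 -374.5   17. ]
```

```bash
python3 -m jog '[[-30,1,0,0,0,0,58],[-40,1,0,0,0,0,58],[-40,1,0,0,0,0,58],[-40,1,0,0,0,0,58],[-40,1,0,0,0,0,58],[-40,1,0,0,0,0,58],[-40,1,0,0,0,0,58],[-40,1,0,0,0,0,58],[-40,1,0,0,0,0,58],[-35,0,0,0,0,0,58],[-20,0,0,0,0,0,58],[0,0,0,0,0,0,58]]'
python3 -c "
from h import *
go(.472,.3165,.22,83)"
```

```text
clock: 45.8
eef_pos: [0.4651, 0.3296, 0.2341]
tcp_rot: [0.787, -0.616, 0.004, -0.0]
wrist_force: [-0.1, 0.3, 0.2]
gripper_width: 0.0579
t 45.8 pos [0.4651 0.3296 0.2341] yaw -166.12 w 57.9 F [-0.1  0.3  0.2] j [ 0.96  0.18 -0.22  0.01 -1.17 -0.73]
  shift now [14.3 -3.5 14.2] turn [-0.001 -0.007 -1.206] shift after turn [ 8.5 12.2 14.1]
```

```bash
python3 - <<'E'
from h import *
from workcell import cams
f=cams.grab_frame("side")
cv2.imwrite("pics/s8.png",f["img"][:,:,::-1])
np.savez("side8.npz",img=f["img"],K=f["intrinsics"],D=f["D"],E=f["extrinsics"])
E
```

```text
(no output)
```

View pics/s8.png

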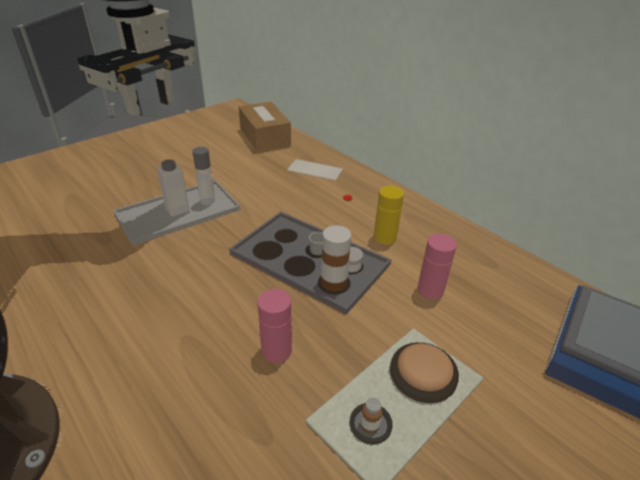

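The pill bottle is back at (335,260), the same pixels as at the start. The vial is in the cup at (371,415), and the square and slim bottles stand on the tray. The square bottle is next.

```bash
python3 -c "
from h import *
s=load('side8')
print(w(s,[(202,152)],.132),w(s,[(168.7,164)],.122))"
python3 -m jog '[[14,-3,0,0,-0.007,-0.1,58],[0,0,0,0,0,-0.14,58],[0,0,0,0,0,-0.14,58],[0,0,0,0,0,-0.14,58],[0,0,0,0,0,-0.14,58],[0,0,0,0,0,-0.14,58],[0,0,0,0,0,-0.14,58],[0,0,0,0,0,-0.14,58],[0,0,0,0,0,-0.1,58],[0,0,0,0,0,-0.03,58],[0,0,0,0,0,0,58]]'
python3 -c "
from h import *
go(.472,.3165,.15,83)"
```

```text
[[0.5391 0.2959 0.132 ]] [[0.4694 0.3101 0.122 ]]
clock: 46.95
eef_pos: [0.4724, 0.3016, 0.2323]
tcp_rot: [0.999, -0.039, -0.0, 0.001]
wrist_force: [0.2, -0.8, -0.5]
gripper_width: 0.0577
t 46.95 pos [0.4724 0.3016 0.2323] yaw -94.46 w 57.7 F [ 0.2 -0.8 -0.5] j [ 0.92  0.17 -0.23  0.   -1.17  0.57]
  shift now [ -1.5 -15.   82.3] turn [0.002 0.001 0.044] shift after turn [ -2.3 -14.7  82.3]
```

```bash
python3 -m jog '[[-2,-15,10,0.002,0.001,0.044,64],[0,0,30,0,0,0,64],[0,0,30,0,0,0,64],[0,0,10,0,0,0,64],[0,0,0,0,0,0,64]]'
python3 -c "
from h import *
go(.472,.316,.075,83)"
```

```text
clock: 47.45
eef_pos: [0.4733, 0.3137, 0.1517]
tcp_rot: [0.998, -0.067, 0.001, -0.001]
wrist_force: [-0.3, 0.4, 0.4]
gripper_width: 0.064
t 47.45 pos [0.4733 0.3137 0.1517] yaw -97.64 w 64.0 F [-0.3  0.4  0.4] j [ 0.93  0.24 -0.33  0.   -0.99  0.51]
  shift now [-1.8 -2.  76.7] turn [-0.002 -0.002 -0.011] shift after turn [-1.6 -2.2 76.7]
```

```bash
python3 -m jog '[[-2,-1,20,-0.002,-0.002,-0.011,64],[-1,0,25,0,0,0,64],[-1,0,20,0,0,0,64],[-1,0,7,0,0,0,64],[0,0,0,0,0,0,64]]'
python3 -c "
from h import *
go(.472,.317,.073,83)"
```

```text
clock: 47.95
eef_pos: [0.4725, 0.3171, 0.0847]
tcp_rot: [0.998, -0.062, 0.003, -0.003]
wrist_force: [0.2, 0.6, 0.7]
gripper_width: 0.0641
t 47.95 pos [0.4725 0.3171 0.0847] yaw -97.11 w 64.1 F [0.2 0.6 0.7] j [ 0.94  0.31 -0.41  0.   -0.83  0.51]
  shift now [-0.5  0.2 11.7] turn [-0.006 -0.006 -0.002] shift after turn [-0.4  0.1 11.7]
```

```bash
python3 -m jog '[[0,0,9,-0.006,-0.006,-0.002,60],[0,0,3,0,0,0,56],[0,0,1,0,0,0,50],[0,0,0,0,0,0,44],[0,0,0,0,0,0,30],[0,0,0,0,0,0,30],[0,0,0,0,0,0,30]]' 18
python3 -c "
from h import *
go(.472,.3165,.075,83)"
python3 -m jog '[[0,0,-20,-0.003,0,0,30],[0,0,-30,0,0,0,30],[0,0,-35,0,0,0,30],[0,0,-40,0,0,0,30],[0,0,-20,0,0,0,30],[0,0,0,0,0,0,30]]'
python3 -c "
from h import *
go(.5585,.0012,.21,14)"
```

```text
clock: 48.65
eef_pos: [0.4745, 0.3189, 0.0751]
tcp_rot: [0.998, -0.061, 0.002, -0.002]
wrist_force: [-0.4, 0.5, -1.1]
gripper_width: 0.0419
t 48.65 pos [0.4745 0.3189 0.0751] yaw -96.98 w 41.9 F [-0.4  0.5 -1.1] j [ 0.93  0.33 -0.41  0.   -0.82  0.51]
  shift now [-2.2  2.7  0.1] turn [-0.004 -0.003  0.   ] shift after turn [-2.2  2.7  0.1]
clock: 49.25
eef_pos: [0.4729, 0.3173, 0.2239]
tcp_rot: [0.998, -0.061, 0.0, 0.002]
wrist_force: [0.5, -0.3, -2.1]
gripper_width: 0.042
t 49.25 pos [0.4729 0.3173 0.2239] yaw -97.01 w 42.0 F [ 0.5 -0.3 -2.1] j [ 0.94  0.19 -0.23  0.   -1.16  0.51]
  shift now [123.6 303.2  14.9] turn [ 0.003 -0.002  1.204] shift after turn [327.4  -6.6  13.9]
```

```bash
python3 -m jog '[[0,0,0,0,0,0.1,30],[0,0,0,0,0,0.14,30],[0,0,0,0,0,0.14,30],[0,0,0,0,0,0.14,30],[0,0,0,0,0,0.14,30],[0,0,0,0,0,0.14,30],[0,0,0,0,0,0.14,30],[0,0,0,0,0,0.14,30],[0,0,0,0,0,0.1,30],[0,0,0,0,0,0.02,30],[25,-1,0,0,0,0,30],[40,-1,0,0,0,0,30],[40,-1,0,0,0,0,30],[40,-1,0,0,0,0,30],[40,-1,0,0,0,0,30],[40,-1,0,0,0,0,30],[35,-1,0,0,0,0,30],[25,-1,0,0,0,0,30],[0,0,0,0,0,0,30],[0,0,0,0,0,0,30]]'
python3 -c "
from h import *
go(.5585,.0012,.18,14)"
```

```text
clock: 51.25
eef_pos: [0.5324, 0.0255, 0.2069]
tcp_rot: [0.781, -0.624, -0.003, 0.012]
wrist_force: [0.2, -0.1, -1.2]
gripper_width: 0.0418
t 51.25 pos [0.5324 0.0255 0.2069] yaw -167.23 w 41.8 F [ 0.2 -0.1 -1.2] j [ 0.42  0.15 -0.32  0.01 -1.13 -0.2 ]
  shift now [ 29.2 -20.8  26.7] turn [ 0.024 -0.01  -0.021] shift after turn [ 29.9 -19.5  26.9]
```

```bash
python3 -m jog '[[15,-10,0,0.014,-0.005,-0.011,30],[15,-10,0,0.01,-0.005,-0.01,30],[0,0,15,0,0,0,30],[0,0,20,0,0,0,30],[0,0,0,0,0,0,30]]'
python3 -c "
from h import *
go(.5585,.0012,.12,14)"
```

```text
clock: 51.75
eef_pos: [0.5587, 0.0036, 0.1693]
tcp_rot: [0.791, -0.611, -0.0, -0.001]
wrist_force: [-0.4, -0.6, -1.6]
gripper_width: 0.0418
t 51.75 pos [0.5587 0.0036 0.1693] yaw -165.39 w 41.8 F [-0.4 -0.6 -1.6] j [ 0.36  0.21 -0.33 -0.   -1.03 -0.1 ]
  shift now [ 2.3  0.8 49.3] turn [-0.     0.001  0.011] shift after turn [ 2.2  0.8 49.3]
```

```bash
python3 -m jog '[[2,1,25,0,0.001,0.011,30],[0.5,0.5,25,0,0,0,30],[0.5,0.5,18,0,0,0,30],[0.5,0.5,8,0,0,0,30],[0,0,0,0,0,0,30]]'
python3 -c "
from h import *
go(.5585,.0012,.077,14)"
```

```text
clock: 52.25
eef_pos: [0.559, 0.0034, 0.0944]
tcp_rot: [0.791, -0.612, 0.001, -0.001]
wrist_force: [0.7, -0.6, -1.4]
gripper_width: 0.0421
t 52.25 pos [0.559  0.0034 0.0944] yaw -165.49 w 42.1 F [ 0.7 -0.6 -1.4] j [ 0.36  0.29 -0.42  0.   -0.86 -0.1 ]
  shift now [ 2.   1.1 17.4] turn [-0.004 -0.001  0.009] shift after turn [ 2.   1.  17.4]
```

```bash
python3 -m jog '[[2,1,9,-0.004,0,0.009,30],[0,0.5,6,0,0,0,30]]';python3 -m jog '[[0,0.5,3,0,0,0,30]]';python3 -m jog '[[0,0,2,0,0,0,30]]'
python3 -c "
from h import *
go(.5585,.0012,.077,14)"
```

```text
clock: 52.45
eef_pos: [0.5598, 0.002, 0.0812]
tcp_rot: [0.788, -0.615, 0.001, -0.001]
wrist_force: [0.7, 0.2, -0.9]
gripper_width: 0.042
clock: 52.55
eef_pos: [0.5595, 0.0019, 0.0781]
tcp_rot: [0.788, -0.615, 0.001, -0.001]
wrist_force: [-0.7, 0.1, -1.5]
gripper_width: 0.0421
clock: 52.65
eef_pos: [0.5595, 0.0018, 0.0767]
tcp_rot: [0.788, -0.615, 0.002, -0.001]
wrist_force: [-9.0, 2.7, 23.5]
gripper_width: 0.0423
t 52.65 pos [0.5595 0.0018 0.0767] yaw -165.93 w 42.3 F [-9.   2.7 23.5] j [ 0.35  0.31 -0.44  0.   -0.81 -0.11]
  shift now [ 0.4  1.2 -0.3] turn [-0.004 -0.001  0.001] shift after turn [ 0.4  1.2 -0.3]
```

Contact at the expected height. I'll release and go for the slim bottle.

```bash
python3 -m jog '[[0,0,-1,0,0,0,42],[0,0,0,0,0,0,48],[0,0,0,0,0,0,54],[0,0,0,0,0,0,58],[0,0,-10,0,0,0,60],[0,0,-35,0,0,0,60],[0,0,-40,0,0,0,60],[0,0,-40,0,0,0,60],[0,0,-25,0,0,0,56],[0,0,0,0,0,0,56]]'
python3 -c "
from h import *
go(.5405,.3045,.22,83)"
```

```text
clock: 53.65
eef_pos: [0.5592, 0.0011, 0.2379]
tcp_rot: [0.788, -0.615, 0.003, -0.002]
wrist_force: [-1.0, -0.3, 0.9]
gripper_width: 0.0563
t 53.65 pos [0.5592 0.0011 0.2379] yaw -165.91 w 56.3 F [-1.  -0.3  0.9] j [ 0.35  0.16 -0.24  0.   -1.17 -0.11]
  shift now [-298.9  -55.6   17.5] turn [-0.004 -0.006 -1.203] shift after turn [ -55.5 -298.9   17.9]
```

```bash
python3 -m jog '[[-30,-6,0,0,0,0,56],[-40,-8,0,0,0,0,56],[-40,-8,0,0,0,0,56],[-40,-7,0,0,0,0,56],[-40,-7,0,0,0,0,56],[-40,-7,0,0,0,0,56],[-35,-6,0,0,0,0,56],[-20,-4,0,0,0,0,56],[0,0,0,0,0,-0.1,56],[0,0,0,0,0,-0.14,56],[0,0,0,0,0,-0.14,56],[0,0,0,0,0,-0.14,56],[0,0,0,0,0,-0.14,56],[0,0,0,0,0,-0.14,56],[0,0,0,0,0,-0.14,56],[0,0,0,0,0,-0.14,56],[0,0,0,0,0,-0.1,56],[0,0,0,0,0,0,56]]'
python3 - <<'E'
from h import *
from workcell import cams
go(.5405,.3045,.16,83)
f=cams.grab_frame("top");cv2.imwrite("pics/t9.png",cv2.resize(f["img"][190:390,90:410],None,fx=2.4,fy=2.4,interpolation=2)[:,:,::-1])
f=cams.grab_frame("side");cv2.imwrite("pics/s9.png",cv2.resize(f["img"][90:310,90:400],None,fx=2.4,fy=2.4,interpolation=2)[:,:,::-1])
np.savez("side9.npz",img=f["img"],K=f["intrinsics"],D=f["D"],E=f["extrinsics"])
E
```

```text
clock: 55.45
eef_pos: [0.5387, 0.2976, 0.2402]
tcp_rot: [0.999, -0.05, 0.003, 0.001]
wrist_force: [-0.6, -0.1, 0.4]
gripper_width: 0.056
t 55.45 pos [0.5387 0.2976 0.2402] yaw -95.78 w 56.0 F [-0.6 -0.1  0.4] j [ 0.83  0.25 -0.11  0.01 -1.21  0.64]
  shift now [ 0.6 -7.2 80.2] turn [ 0.002 -0.006  0.021] shift after turn [ 1.  -7.1 80.2]
```

View pics/s9.png

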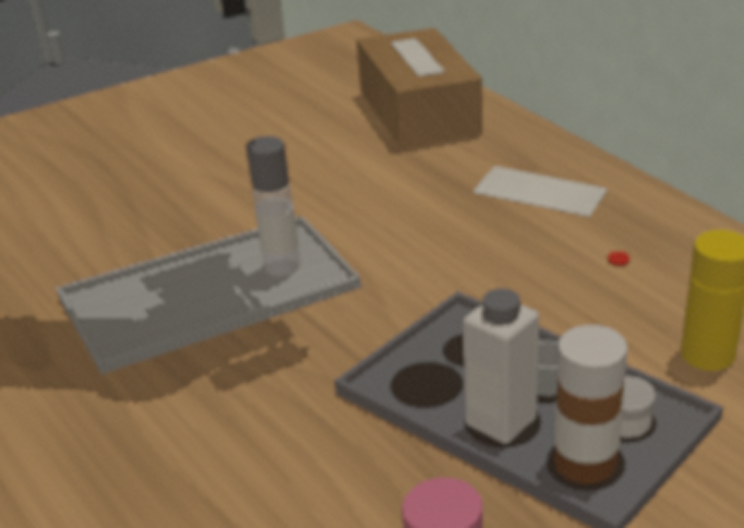

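View pics/t9.png

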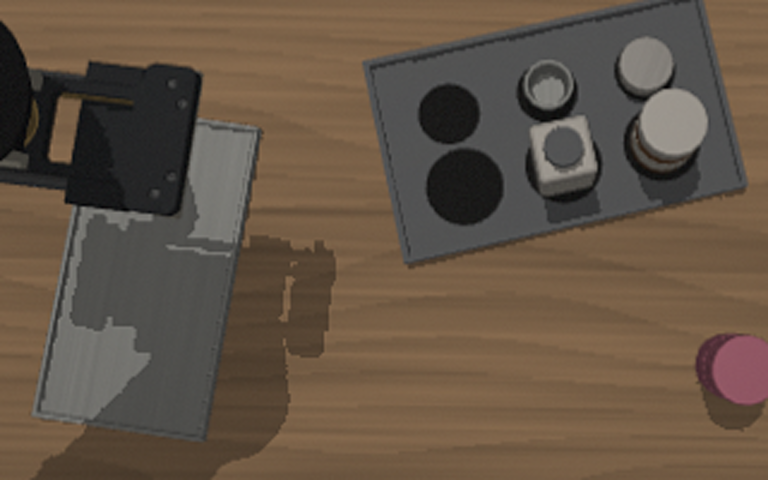

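```bash
python3 -c "
from h import *
s=load('side9')
for p in [(.5405,.3045),(.5427,.3062),(.538,.301)]:
  print(p,(proj(s,[(*p,.004),(*p,.132)])+.5-[90,90])*2.4)"
```

```text
(0.5405, 0.3045) [[284.6162 269.277 ]
 [266.4164 145.9238]]
(0.5427, 0.3062) [[285.7274 267.6905]
 [267.6603 144.483 ]]
(0.538, 0.301) [[284.2122 271.8045]
 [265.9136 148.2249]]
```

The slim bottle's pixels match an upright bottle at (0.5405, 0.3045). The pill and square bottles are back on their marks. I'll descend on the slim bottle.

```bash
python3 -m jog '[[1,-7,5,0.002,-0.006,0.021,56],[0,0,30,0,0,0,56],[0,0,30,0,0,0,56],[0,0,12,0,0,0,56],[0,0,0,0,0,0,56]]'
python3 -c "
from h import *
go(.5405,.3045,.08,83)"
```

```text
clock: 56.05
eef_pos: [0.5417, 0.3063, 0.1612]
tcp_rot: [0.997, -0.071, 0.0, -0.001]
wrist_force: [0.1, 0.5, 0.5]
gripper_width: 0.0558
t 56.05 pos [0.5417 0.3063 0.1612] yaw -98.11 w 55.8 F [0.1 0.5 0.5] j [ 0.83  0.32 -0.2  -0.   -1.05  0.6 ]
  shift now [-1.   2.2 81.2] turn [-0.002 -0.001 -0.019] shift after turn [-1.   2.  81.2]
```

```bash
python3 -m jog '[[-1,2,20,-0.002,0,-0.019,56],[-1,0.5,25,0,0,0,56],[-1,0.5,22,0,0,0,56],[-1,0,10,0,0,0,56],[0,0,0,0,0,0,56]]'
python3 -c "
from h import *
go(.5405,.3045,.08,83)"
```

```text
clock: 56.55
eef_pos: [0.5412, 0.3071, 0.0877]
tcp_rot: [0.998, -0.063, 0.003, -0.002]
wrist_force: [-0.7, 0.7, 0.2]
gripper_width: 0.0561
t 56.55 pos [0.5412 0.3071 0.0877] yaw -97.21 w 56.1 F [-0.7  0.7  0.2] j [ 0.83  0.39 -0.29  0.   -0.89  0.61]
  shift now [-0.4  2.7  7.7] turn [-0.005 -0.007 -0.004] shift after turn [-0.3  2.6  7.7]
```

```bash
python3 -m jog '[[0,2.5,6,-0.005,-0.007,-0.004,50],[0,0,2,0,0,0,44],[0,0,0,0,0,0,38],[0,0,0,0,0,0,22],[0,0,0,0,0,0,22],[0,0,0,0,0,0,22]]' 15
python3 -c "
from h import *
go(.5405,.3045,.08,83)"
python3 -m jog '[[0,0,-20,-0.003,0,0,22],[0,0,-30,0,0,0,22],[0,0,-35,0,0,0,22],[0,0,-25,0,0,0,22],[0,0,-10,0,0,0,22],[0,0,0,0,0,0,22]]'
python3 -c "
from h import *
go(.5415,.0765,.19,14)"
```

```text
clock: 57.15
eef_pos: [0.5431, 0.3063, 0.0838]
tcp_rot: [0.998, -0.061, 0.002, -0.002]
wrist_force: [0.5, -0.2, -1.9]
gripper_width: 0.0338
t 57.15 pos [0.5431 0.3063 0.0838] yaw -96.97 w 33.8 F [ 0.5 -0.2 -1.9] j [ 0.83  0.4  -0.29  0.   -0.88  0.62]
  shift now [-2.4  2.2  3.7] turn [-0.004 -0.003  0.001] shift after turn [-2.4  2.1  3.8]
clock: 57.75
eef_pos: [0.5413, 0.3051, 0.2061]
tcp_rot: [0.998, -0.061, -0.0, 0.001]
wrist_force: [0.1, 0.6, -2.1]
gripper_width: 0.034
t 57.75 pos [0.5413 0.3051 0.2061] yaw -97.01 w 34.0 F [ 0.1  0.6 -2.1] j [ 0.83  0.29 -0.14  0.   -1.15  0.62]
  shift now [ 28.1 226.8  16.7] turn [ 0.002 -0.001  1.204] shift after turn [221.8  55.1  16.1]
```

```bash
python3 -m jog '[[0,0,0,0,0,0.1,22],[0,0,0,0,0,0.14,22],[0,0,0,0,0,0.14,22],[0,0,0,0,0,0.14,22],[0,0,0,0,0,0.14,22],[0,0,0,0,0,0.14,22],[0,0,0,0,0,0.14,22],[0,0,0,0,0,0.14,22],[0,0,0,0,0,0.1,22],[0,0,0,0,0,0.02,22],[25,6,0,0,0,0,22],[35,9,0,0,0,0,22],[35,9,0,0,0,0,22],[35,9,0,0,0,0,22],[35,9,0,0,0,0,22],[25,6,0,0,0,0,22],[0,0,0,0,0,0,22],[0,0,0,0,0,0,22]]'
python3 -c "
from h import *
go(.5405,.076,.17,14)"
```

```text
clock: 59.55
eef_pos: [0.5204, 0.0966, 0.1806]
tcp_rot: [0.779, -0.627, -0.006, 0.019]
wrist_force: [0.6, -0.4, -1.5]
gripper_width: 0.0338
t 59.55 pos [0.5204 0.0966 0.1806] yaw -167.64 w 33.8 F [ 0.6 -0.4 -1.5] j [ 0.56  0.18 -0.35  0.   -1.08 -0.34]
  shift now [ 24.3 -15.6  10.4] turn [ 0.036 -0.014 -0.028] shift after turn [ 24.9 -14.5  10.6]
```

```bash
python3 -m jog '[[12,-7,0,0.02,-0.007,-0.014,22],[12,-7,0,0.016,-0.007,-0.014,22],[0,0,10,0,0,0,22],[0,0,10,0,0,0,22],[0,0,0,0,0,0,22]]'
python3 -c "
from h import *
go(.5405,.076,.12,14)"
```

```text
clock: 60.05
eef_pos: [0.5389, 0.0786, 0.1562]
tcp_rot: [0.79, -0.613, -0.001, 0.001]
wrist_force: [-0.6, -0.4, -0.6]
gripper_width: 0.0341
t 60.05 pos [0.5389 0.0786 0.1562] yaw -165.57 w 34.1 F [-0.6 -0.4 -0.6] j [ 0.5   0.21 -0.37 -0.   -1.   -0.25]
  shift now [ 2.9 -1.  36.2] turn [0.003 0.    0.008] shift after turn [ 2.9 -0.9 36.2]
```

```bash
python3 -m jog '[[3,0,20,0.003,0,0.008,22],[0.5,0.5,20,0,0,0,22],[0.5,0.5,14,0,0,0,22],[0.5,0,5,0,0,0,22],[0,0,0,0,0,0,22]]'
python3 -c "
from h import *
go(.5405,.076,.0855,14)"
```

```text
clock: 60.55
eef_pos: [0.5382, 0.0768, 0.0941]
tcp_rot: [0.789, -0.614, -0.0, 0.001]
wrist_force: [1.1, 0.2, -1.2]
gripper_width: 0.0336
t 60.55 pos [0.5382 0.0768 0.0941] yaw -165.77 w 33.6 F [ 1.1  0.2 -1.2] j [ 0.5   0.27 -0.45  0.   -0.85 -0.25]
  shift now [ 1.4 -2.   8.6] turn [ 0.002 -0.001  0.004] shift after turn [ 1.4 -2.   8.6]
```

```bash
python3 -m jog '[[1,-1,6,0.002,0,0.004,22]]';python3 -m jog '[[0,-0.5,3,0,0,0,22]]';python3 -m jog '[[0,0,2,0,0,0,22]]'
python3 -c "
from h import *
go(.5405,.076,.0855,14)"
```

```text
clock: 60.65
eef_pos: [0.5402, 0.0768, 0.0889]
tcp_rot: [0.788, -0.615, 0.001, -0.0]
wrist_force: [0.1, 0.4, -1.3]
gripper_width: 0.0339
clock: 60.75
eef_pos: [0.5408, 0.077, 0.0858]
tcp_rot: [0.788, -0.615, 0.001, -0.0]
wrist_force: [0.2, -0.3, -2.3]
gripper_width: 0.0337
clock: 60.85
eef_pos: [0.5418, 0.0774, 0.0848]
tcp_rot: [0.788, -0.615, 0.001, -0.001]
wrist_force: [-5.1, 0.9, 18.2]
gripper_width: 0.0334
t 60.85 pos [0.5418 0.0774 0.0848] yaw -165.91 w 33.4 F [-5.1  0.9 18.2] j [ 0.5   0.29 -0.46  0.   -0.83 -0.26]
  shift now [ 1.   1.6 -0.7] turn [-0.003 -0.001  0.002] shift after turn [ 1.   1.6 -0.7]
```

```bash
python3 -m jog '[[0,0,-1,0,0,0,34],[0,0,0,0,0,0,40],[0,0,0,0,0,0,46],[0,0,0,0,0,0,54],[0,0,-10,0,0,0,56],[0,0,-35,0,0,0,56],[0,0,-40,0,0,0,56],[0,0,-40,0,0,0,56],[0,0,-25,0,0,0,56],[-30,0,0,0,0,0,56],[-40,0,0,0,0,0,56],[-40,0,0,0,0,0,56],[-40,0,0,0,0,0,56],[-40,0,0,0,0,0,56],[-40,0,0,0,0,0,56],[-20,0,0,0,0,0,56],[0,0,0,0,0,0,56],[0,0,0,0,0,0,56]]'
python3 - <<'E'
from h import *
from workcell import cams
for n in("side","top"):
    f=cams.grab_frame(n);np.savez(f"{n}10.npz",img=f["img"],K=f["intrinsics"],D=f["D"],E=f["extrinsics"])
t=load("top10");t0=load("top0");s=load("side10")
z=lambda a:cv2.resize(a[180:305,235:405],None,fx=4.7,fy=4.7,interpolation=cv2.INTER_CUBIC)
cv2.imwrite("pics/t10.png",np.clip(z(t["img"])[:,:,::-1].astype(float)*1.6,0,255).astype(np.uint8))
cv2.imwrite("pics/s10.png",s["img"][:,:,::-1])
E
```

```text
clock: 62.65
eef_pos: [0.479, 0.3278, 0.2558]
tcp_rot: [0.788, -0.616, 0.004, -0.007]
wrist_force: [-0.1, -1.2, 0.2]
gripper_width: 0.056
```

View pics/t10.png

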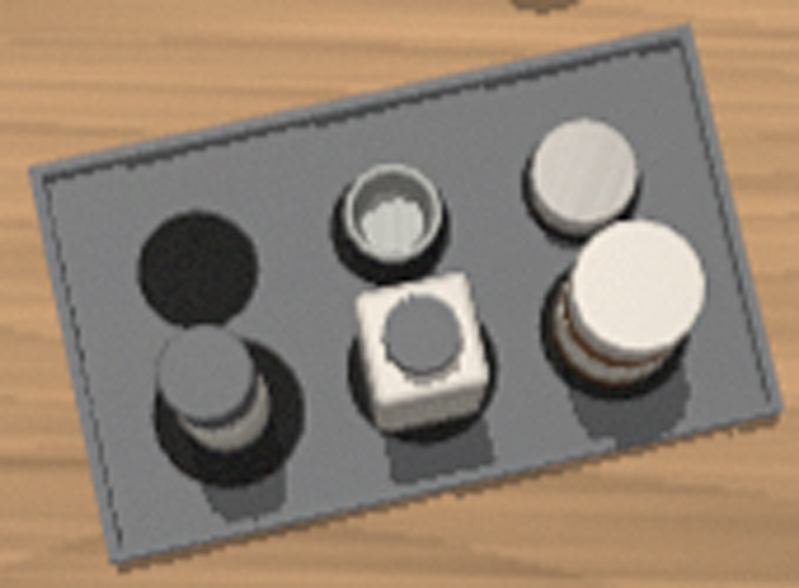

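View pics/s10.png

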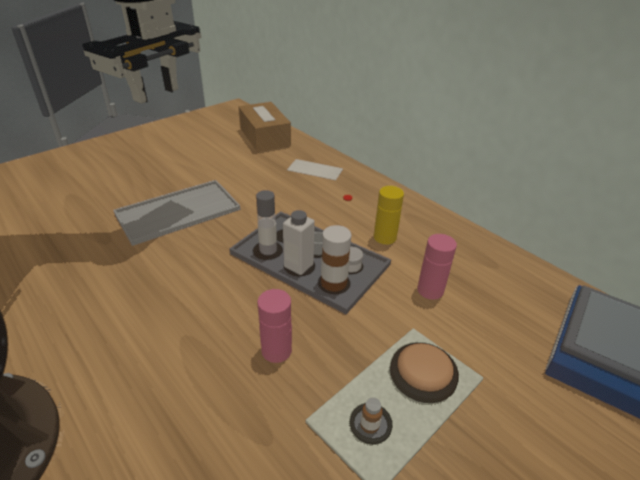

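The top view matches the start within about 2 mm: the slim cap is at (207,375) against (210,380), and the square and pill bottles haven't changed. The jar and dose cup are unmoved, the vial is upright in the cup at (371,415), and the gripper is clear. Handing in.

```bash
python3 -c "
from workcell import r
print(r.finish_job())"
```

```text
the job is handed in; nothing more can be done
None
```

I moved the three bottles to the side tray and stood the amber vial in the station's cup. I then put the pill, square and slim bottles back on their own marks in the rack. The job was handed in at about 63 s; no verdict was reported.

**Last checks (both cameras):**
- **Bottles:** all three stand upright, and their caps are within about 2 mm of where they were at the start.
- **Vial:** it stands upright and looks centred in the cup. No coordinates were calculated after release.
- **Jar and dose cup:** they appear at the same pixels as at the start.
- **Gripper:** it was open and clear of everything.

**Disagreement:** the two cameras differed by about 5 mm on where the bottles stood on the tray. The jaws centred each bottle as they closed, and the later measurements were consistent. No check failed.

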